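# Open a glaze milling jar

### The job

The upright milling jar has finished its run. Unscrew its blue wing cap anticlockwise until the thread lets go; lift it off and lay it right way up on the plywood ware board, then pull the red bung out of the jar's mouth and lay it beside the cap, rib upward. Set both down gently and flat, their round bases wholly on the board, and leave the other things on the bench where they are.

Things in the scene. Friction and masses are not known exactly. Their poses are not given: they have to be found in the camera images.
- mill_jar: White porcelain jar with two black rubber tyres, upright on a black rubber foot ring; heavy (6 kg), does not move or turn. Body 150 mm in diameter (foot ring 188), shoulder narrowing to a threaded neck; rim 178 mm above the bench, mouth 53 mm wide. Origin at the centre of its underside on the bench, z up. Another jar, black-capped, lies on the roller mill at the back: leave it.
- jar_mouth (a point): Centre of the mouth at rim height, on the jar's axis. Thread: right-hand, greased; turned anticlockwise (from above) the cap rises 7.5 mm a turn after about 1/4 turn of slack, lets go after 2 1/4 turns (about 16 mm up) and stays where left. A few newtons sideways on a wing turn it. Some 1/4 turn later it may tip or drop a few mm, still free; turning on does no harm.
- wing_cap: Blue screw cap, loose, 0.3 kg, 68 mm high. Origin at the centre of the skirt's lower edge, 139 mm above the bench when home. Skirt 93 mm in diameter, its flat top 50 mm above the origin; on it a round crown 53 mm in diameter, top at 68 mm. Two upright wings along own x, one each side, 12 mm thick, out to 97 mm from the axis (194 mm span), from 4 to 36 mm above the origin. z up.
- cap_crown (a point): Point to grasp the cap: on its axis, half-way up the crown (53 mm in diameter, 18 mm high), 59 mm above the cap's origin. Axes as the cap's: wings along x, so fingers closing along y have the skirt's top below them, clear of the wings.
- bung: Bung in the jar's mouth, hidden until the cap is off; loose, 0.1 kg. Red flange 64 mm in diameter, 5 mm thick, resting on the rim; a red rib across its top; below it a black rubber plug, 45 mm in diameter, 14 mm deep, hanging loosely in the mouth. Origin at the centre of the plug's underside, z up; the flange's top is 19 mm above it. On the board it stands on its plug.
- bung_rib (a point): Point to grasp the bung: centre of its red rib, 25 mm above the bung's origin. The rib is 36 mm long (bung's own x axis), 12 mm thick and 12 mm high, its foot on the flange's top. 189 mm above the bench when the bung sits home on the rim.
- ware_board: Plywood ware board lying on the bench, 200 mm (own x) by 340 mm (own y) and 15 mm thick; does not move. Origin at the centre of its underside, z up. Empty at the start; it takes cap and bung side by side along its length.
- jar_tower: Bystander: tower of four screw-stacked colour pots with black lids, 76 mm in diameter, 176 mm tall. Origin at the centre of its underside.
- mixing_bowl: Bystander: yellow plastic bowl, 170 mm across, 95 mm high. Origin at the centre of its underside.
- orange_bowl: Bystander: orange plastic bowl, 120 mm across, 55 mm high. Origin at the centre of its underside.
- carved_pot: Bystander: small grey-brown carved pot, 82 mm in diameter, 72 mm high. Origin at the centre of its underside.
- brush_mug: Bystander: blue mug of brushes, 72 mm in diameter, 90 mm high (215 mm with the brushes). Origin at the centre of its underside.
- wood_spatula: Bystander: spatula with a wooden handle lying on the bench, along its own x axis.
- glaze_brush: Bystander: flat brush lying on the bench, along its own x axis.

How it is judged:
By the outcome, as a careful person would: the job done as asked, in the order asked, and still so for the second after the job is handed in, with the robot touching nothing.
It also fails if it takes over 72 s, if anything falls off the work surface, if the arm or the gripper's body presses on something with over 40 N, if the wrist force passes 120 N, or if a joint passes its speed limit or range.

### The arm

A 6-joint arm with a two-finger parallel gripper is mounted at the origin on the work surface. World frame = base frame: x ahead of the robot, y to its left, z up, the work surface at z = 0. Lengths are in m, angles in rad, forces in N, time in s.
With the tool pointing down it reaches from about 0.35 to 0.975 m from the base axis. Payload 17.4 kg.
Tool frame: the origin (TCP) lies midway between the tips of the shut fingers; the grasp point (between the pads) lies hold_point_z behind it (hold_point_z is the distance from the TCP to the grasp point, in m); z points along the fingers, y is the direction in which the jaws open and shut (so a half turn about z gives the same grasp; the last joint's range is limited). The gripper opens to 85 mm and grips with 20 to 120 N. Pads are 22 mm wide; open, the fingers measure 114 mm over their backs; the gripper's body (76 mm by 85 mm) begins 54 mm behind the grasp point. The pads swing forward as they close: fully open they stand 13 mm farther back than shut.
Start: joints at [1.246, 0.116, 1.442, -0, 1.584, -0.038], TCP at [0.191, 0.647, 0.231] pointing down, gripper open.
Joint ranges: [-2.83, 2.83], [-0.83, 2.19], [0.07, 2.5], [-1.14, 4.28], [0.01, 3], [-2.97, 2.97]. Speed limits (rad/s): [1.89, 1.89, 2.22, 3.14, 3.14, 3.14].

### API

Orientations are given as a 3x3 rotation matrix whose columns are the frame's x, y, z axes.
In Python, from bench import * gives the robot as it stands.
- The arm moves only by the tool drive_tool, never from a script. Its argument "steps" is a list of rows, each an object of numbers: "rx", "ry", "rz": the turn, a rotation vector about the tool's x, y, z in degrees; "dx", "dy", "dz": the shift along the tool's x, y, z in m; "claw": the opening, from -1 (shut) to 1 (fully open). In form: [{"rx": .., "ry": .., "rz": .., "dx": .., "dy": .., "dz": .., "claw": ..}, ...]. A call has 1 to 5 rows; each row is the pose to reach, as a shift and turn from the pose commanded when the call began, along the tool's axes at that moment; what a row does not reach only later rows make up. A row lasts 1/10 s, in which the tool goes at most 50 mm and 8.59 degrees, less where a joint would pass 70% of its speed; a pose out of reach is approached as far as the arm can. A call with a gripper value outside its range is refused whole. The fingers move at their own pace and stop on an object; "newtons" is the grip in N (left out, the last holds). Time passes only in rows, so rows that repeat a pose let the fingers close. It gives the time, the measured TCP pose, the force and the opening at its end, in the units of the state.
- sense(): the state, without advancing time (a new reading comes with each control period).
- grab_frame(name): name is "scene" or "top"; returns the picture (420x560x3 uint8, red, green, blue); there is no depth.
- camera_params(name): a dict with "camera_matrix" (3x3 intrinsics, pixels), "xyz" and "rotation" of the camera in the world. Camera axes: x right, y down, z forward; pixel columns grow to the right and rows downward; lengths in m; the calibration is good to about 2 mm. A picture is of the moment at which its call begins. camera_params takes no time and is no camera call.
- sign_off(): hands the job in, once; it reports no verdict.
Trained networks look in the newest picture that a camera, given by its name, has taken for a name from the list of things; names that differ only in an ending like _2 or _b are one class to them, and where a whole thing is asked for, a point or a joint stands for the part that bears it (a point fixed in the world has none). Each returns a list of dicts, best first, with "conf" (0 to 1); they miss things now and then, are a little off and sometimes report something else, mostly with a low value. They report only what shows in the picture. A call takes as long as a camera call.
- spot_in(name, camera): "rect" ([left, top, width, height] in pixels, round what is visible of it).
- landmark_of(name, camera): "uv" ([column, row] in pixels: a listed point, or the origin of a listed thing).
The state is a dict: "time_s": time; "joints": joint angles; "dq": joint speeds; "effort": joint torques, N m; "eef_pos": TCP position; "ee_rot": TCP orientation; "ft_force": force on the tool from outside, world axes, zero at the start; "wrist_torque": the same for the moment, N m; "opening": finger opening in m.
Only numpy, scipy, OpenCV 4.12 (cv2) and the standard library are available. Lean on these libraries where they do the work, as an engineer would, in place of code of your own. Each camera call takes 0.05 s, during which the arm holds its last target.

## Working session

There is one attempt and no reset: what is moved stays moved. The work goes in short steps, Python scripts to look and compute and a tool call to move; the robot and the scene stay as the last step left them, time stands still between calls to the robot, and variables do not carry over. Pictures are saved under pics/ and viewed, and the job is handed in when it is done.

Besides the shell and the picture viewer there is one more tool, called after ">>>" by a JSON object that holds its "name" and its "arguments", one argument or row to a line. drive_tool: Moves the arm, as the interface text tells. Its arguments: {"type":"object","properties":{"steps":{"type":"array"},"newtons":{"type":"number"}},"required":["steps"]}

```bash
ls; mkdir -p pics; python3 - <<'E'
from bench import *
import cv2, numpy as np
s=sense(); print(s)
for c in ("scene","top"):
    im=grab_frame(c); cv2.imwrite(f"pics/{c}0.png",im[:,:,::-1])
    print(c,camera_params(c))
    for n in ("mill_jar","wing_cap","ware_board","cap_crown","jar_mouth"):
        print(n,[(np.round(d['uv'],1),round(d['conf'],2)) for d in landmark_of(n,c)][:3])
print(sense()['time_s'])
E
```

```text
pics
{'time_s': 0.0, 'joints': array([ 1.24620897e+00,  1.16487992e-01,  1.44226093e+00, -2.09703821e-05,
        1.58402037e+00, -3.78142506e-02]), 'dq': array([-0.00107231, -0.00033619,  0.00129805, -0.00069307,  0.00144725,
        0.00114699]), 'effort': array([ 1.75207304e-03, -7.31986499e+01, -6.32502937e+01,  4.11473854e-05,
        6.11384792e-03, -5.63978048e-06]), 'eef_pos': array([0.19089094, 0.64724218, 0.23056352]), 'ee_rot': array([[-9.59161543e-01,  2.82858637e-01, -3.55376471e-04],
       [ 2.82858860e-01,  9.59160887e-01, -1.12188221e-03],
       [ 2.35291380e-05, -1.17658766e-03, -9.99999308e-01]]), 'ft_force': array([-0.15199112, -1.07392771,  0.0145629 ]), 'wrist_torque': array([0.03892519, 0.00694456, 0.03931556]), 'opening': 0.08557040002119687}
scene {'camera_matrix': array([[382.51579183,   0.        , 283.42765744],
       [  0.        , 382.51579183, 204.52980359],
       [  0.        ,   0.        ,   1.        ]]), 'xyz': array([ 1.18666538, -0.80227353,  0.86246791]), 'rotation': array([[ 0.78960908,  0.36147669, -0.49583475],
       [ 0.61360931, -0.4637
[... 367 characters left out ...]
.38281021],
       [  0.        , 427.38603069, 204.80725423],
       [  0.        ,   0.        ,   1.        ]]), 'xyz': array([ 0.43183201, -0.01963004,  1.80296643]), 'rotation': array([[ 1.67107480e-02, -9.94710606e-01,  1.01348709e-01],
       [-9.99860252e-01, -1.66731163e-02,  1.21843790e-03],
       [ 4.77805710e-04, -1.01354907e-01, -9.94850217e-01]])}
mill_jar [(array([219. , 227.9]), 0.59)]
wing_cap [(array([212.8, 228.1]), 0.66), (array([211.9, 227.2]), 0.51), (array([404. , 217.1]), 0.48)]
ware_board [(array([334.1, 212.9]), 0.98), (array([422.5, 258.2]), 0.57)]
cap_crown [(array([217. , 228.9]), 0.8)]
jar_mouth [(array([212.1, 227. ]), 0.97), (array([153. , 219.3]), 0.67)]
0.6
```

View pics/scene0.png

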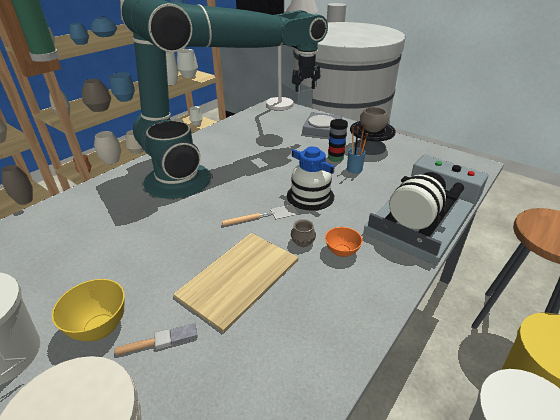

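View pics/top0.png

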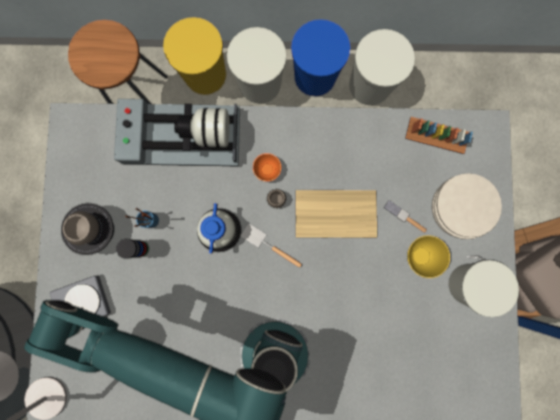

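The top view shows the jar cap (blue) near (213,229) with its wings up/down the image, and the board spanning about (296..377, 190..238). Next I'll work these out metrically.

```bash
cat > h.py <<'E'
import numpy as np, cv2
from bench import *
def ray(c,uv,z):
    p=camera_params(c);d=p['rotation']@np.linalg.inv(p['camera_matrix'])@np.array([uv[0],uv[1],1.]);o=np.array(p['xyz']);return o+d*(z-o[2])/d[2]
def proj(c,X):
    p=camera_params(c);q=p['camera_matrix']@(p['rotation'].T@(np.asarray(X,float)-p['xyz']));return q[:2]/q[2]
def tri(uv1,uv2,c1="scene",c2="top"):
    A=np.zeros((3,3));b=np.zeros(3)
    for c,uv in((c1,uv1),(c2,uv2)):
        p=camera_params(c);d=p['rotation']@np.linalg.inv(p['camera_matrix'])@np.array([uv[0],uv[1],1.]);d/=np.linalg.norm(d)
        M=np.eye(3)-np.outer(d,d);A+=M;b+=M@p['xyz']
    return np.linalg.solve(A,b)
E
python3 - <<'E'
from h import *
im=cv2.imread('pics/top0.png')
hsv=cv2.cvtColor(im,cv2.COLOR_BGR2HSV)
m=((hsv[:,:,0]>105)&(hsv[:,:,0]<125)&(hsv[:,:,1]>150)&(hsv[:,:,2]>60)).astype(np.uint8)
n,l,st,ce=cv2.connectedComponentsWithStats(m)
for i in range(1,n):
    if st[i,4]>20: print(st[i],ce[i])
print('crown top',ray('top',(212.8,228.1),.207)[:2],'crown',ray('top',(217,228.9),.198)[:2],'mouth',ray('top',(212.1,227),.178)[:2],'jar',ray('top',(219,227.9),0)[:2])
print('cap tri',tri((310.1,150.1),(212.8,228.5)))
for u in ((296,190),(377,190),(377,238),(296,238)): print(ray('top',u,.015)[:2])
def crop(n,src,x,y,w,h,k):
    cv2.imwrite(n,cv2.resize(cv2.imread(src)[y:y+h,x:x+w],None,fx=k,fy=k,interpolation=cv2.INTER_CUBIC))
crop('pics/c1.png','pics/top0.png',180,190,80,80,7)
crop('pics/c2.png','pics/scene0.png',265,130,100,90,7)
E
```

```text
[ 292   20   58   75 2911] [318.75197527  51.52559258]
[201 205  24  47 468] [212.76495726 227.83974359]
[520 318  40  19 293] [540.18088737 327.01706485]
crown top [0.50281105 0.23308652] crown [0.50047505 0.21865451] mouth [0.50823453 0.24047581] jar [0.51329735 0.23975267]
cap tri [0.50262367 0.23413538 0.20637841]
[ 0.67788572 -0.08228775]
[ 0.68362095 -0.42410652]
[ 0.48153749 -0.42285364]
[ 0.47588562 -0.08491549]
```

View pics/c1.png

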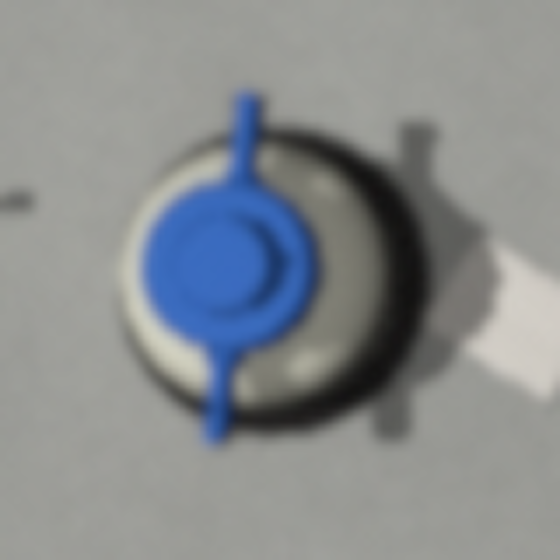

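View pics/c2.png

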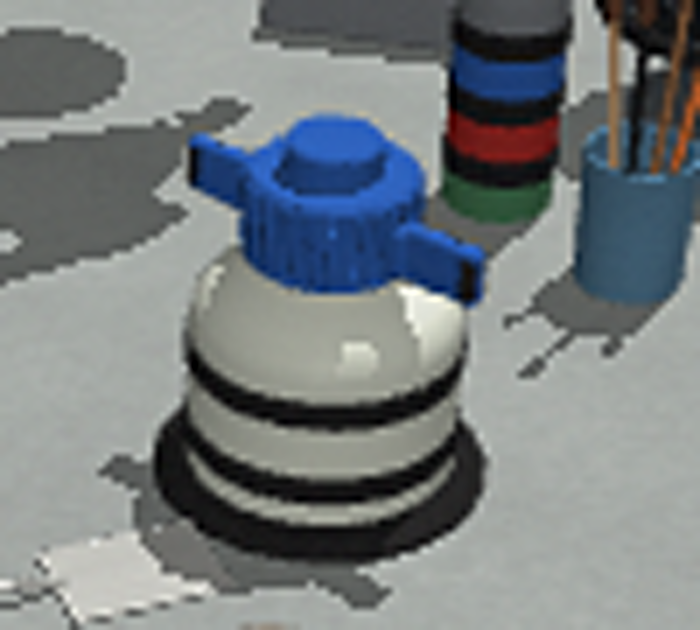

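```bash
python3 - <<'E'
from h import *
import bench
print([n for n in dir(bench) if not n.startswith('_')])
try: print('hpz',hold_point_z)
except Exception as e: print(e)
f=lambda x,y,x0,y0:((x+.5)/7-.5+x0,(y+.5)/7-.5+y0)
print('crown',ray('top',f(222,265,180,190),.207),'skirt',ray('top',f(231,265,180,190),.189),'wing',ray('top',f(231,268,180,190),.175))
a,b=ray('top',f(247,97,180,190),.175),ray('top',f(215,440,180,190),.175);print('wing tips',a,b,np.linalg.norm(a-b),np.degrees(np.arctan2(*(a-b)[[1,0]])))
print('scene crown',ray('scene',f(335,140,265,130),.207))
l,r=f(190,160,265,130),f(483,280,265,130);print(ray('scene',l,.16),ray('scene',r,.16))
im=cv2.imread('pics/top0.png');hsv=cv2.cvtColor(im,cv2.COLOR_BGR2HSV)
m=((hsv[:,:,0]>10)&(hsv[:,:,0]<28)&(hsv[:,:,1]>60)).astype(np.uint8)
n,l,st,ce=cv2.connectedComponentsWithStats(m)
for i in range(1,n):
    if 2000<st[i,4]<6000:
        c,_=cv2.findContours((l==i).astype(np.uint8),0,1);bx=cv2.boxPoints(cv2.minAreaRect(c[0]))
        P=np.array([ray('top',u,.015)[:2] for u in bx]);print(bx,P,P.mean(0),[np.linalg.norm(P[k]-P[k-1]) for k in range(4)])
for n in ("mill_jar","carved_pot","brush_mug","jar_tower"):
    for c in ("top","scene"):
        print(n,c,[(np.round(ray(c,d['uv'],0)[:2],3),round(d['conf'],2)) for d in landmark_of(n,c)][:2])
E
```

```text
['Unreachable', 'camera_params', 'grab_frame', 'hold_point_z', 'landmark_of', 'sense', 'sign_off', 'spot_in']
hpz 0.0187
crown [0.50522105 0.2388204  0.207     ] skirt [0.50612998 0.23688245 0.189     ] wing [0.50514364 0.23905402 0.175     ]
wing tips [0.59877927 0.23336868 0.175     ] [0.41204944 0.24465594 0.175     ] 0.1870706556876312 -3.4591471134279588
scene crown [0.50868135 0.24299969 0.207     ]
[0.41044576 0.24970512 0.16      ] [0.60526395 0.23910954 0.16      ]
[[150.4754     41.770485 ]
 [196.40982     3.4918003]
 [247.88522    65.26229  ]
 [201.9508    103.54098  ]] [[1.32125385 0.56274292]
 [1.50138701 0.36832519]
 [1.22164168 0.13408954]
 [1.04684593 0.32778791]] [1.27278212 0.34823639] [np.float64(0.3612527638783719), np.float64(0.2650400225792064), np.float64(0.3648613329743132), np.float64(0.26090728665222507)]
[[ 54.000015  54.      ]
 [103.500015   4.499996]
 [153.50002   54.499992]
 [104.000015 104.      ]] [[1.25838613 0.98067936]
 [1.48971733 0.77825805]
 [1.26346173 0.54679906]
 [1.03768956 0.7495715 ]] [1.26231369 0.76382699] [np.float64(0.31955879032044054), np.float64(0.3073898343849338), np.float64(0.32367400034580046), np.float64(0.303462905859873)]
[[296. 190.]
 [376. 190.]
 [376. 237.]
 [296. 237.]] [[ 0.67788572 -0.08228775]
 [ 0.68355013 -0.41988616]
 [ 0.48563094 -0.41870601]
 [ 0.48004716 -0.08486135]] [ 0.58177849 -0.25143532] [np.float64(0.19785529291934134), np.float64(0.3376459236308624), np.float64(0.19792271117199617), np.float64(0.3338913553611156)]
mill_jar top [(array([0.513, 0.24 ]), 0.59)]
mill_jar scene [(array([0.511, 0.239]), 0.56)]
carved_pot top []
carved_pot scene [(array([0.648, 0.007]), 0.78), (array([0.393, 0.453]), 0.46)]
brush_mug top [(array([0.547, 0.515]), 0.94)]
brush_mug scene [(array([0.555, 0.527]), 0.87)]
jar_tower top [(array([0.44, 0.55]), 0.96)]
jar_tower scene [(array([0.416, 0.584]), 0.82)]
```

```bash
cat >> h.py <<'E'
def to(x,y,z,q6=None,yaw=None):
    s=sense();R=s['ee_rot'];d=R.T@(np.array([x,y,z])-s['eef_pos'])
    y0=np.degrees(np.arctan2(R[1,0],R[0,0]));
    print('t',round(s['time_s'],2),'d',np.round(d,4),'yaw',round(y0,1),'q',np.round(s['joints'],2),'F',np.round(s['ft_force'],1),'op',round(s['opening'],4),'p',np.round(s['eef_pos'],4), 'tilt',np.round(R[:2,2],4))
E
python3 -c "
from h import *
to(.507,.239,.25)"
```

```text
t 1.0 d [-0.4187 -0.3024 -0.0187] yaw 163.6 q [ 1.25  0.12  1.44 -0.    1.58 -0.04] F [-0.7  0.6 -0.4] op 0.0851 p [0.1909 0.6474 0.2313] tilt [-0.     -0.0001]
```

>>> {"name": "drive_tool", "arguments": {
  "steps": [
    {"dx": -0.03,"dy": -0.022,"dz": -0.025,"rz": 8.5,"claw": 1},
    {"dx": -0.07,"dy": -0.05,"dz": -0.03,"rz": 17,"claw": 1},
    {"dx": -0.11,"dy": -0.08,"dz": -0.03,"rz": 25.5,"claw": 1},
    {"dx": -0.15,"dy": -0.108,"dz": -0.03,"rz": 34,"claw": 1},
    {"dx": -0.19,"dy": -0.137,"dz": -0.03,"rz": 42.5,"claw": 1}
  ]
}}

```text
validation failed for argument at $.st...
```

```bash
python3 -c "
from h import *
to(.507,.239,.25)"
```

```text
t 1.0 d [-0.4187 -0.3024 -0.0187] yaw 163.6 q [ 1.25  0.12  1.44 -0.    1.58 -0.04] F [-0.7  0.6 -0.4] op 0.0851 p [0.1909 0.6474 0.2313] tilt [-0.     -0.0001]
```

>>> {"name": "drive_tool", "arguments": {
  "steps": [
    {"rx": 0,"ry": 0,"rz": 8.5,"dx": -0.03,"dy": -0.022,"dz": -0.025,"claw": 1},
    {"rx": 0,"ry": 0,"rz": 17,"dx": -0.07,"dy": -0.05,"dz": -0.03,"claw": 1},
    {"rx": 0,"ry": 0,"rz": 25.5,"dx": -0.11,"dy": -0.08,"dz": -0.03,"claw": 1},
    {"rx": 0,"ry": 0,"rz": 34,"dx": -0.15,"dy": -0.108,"dz": -0.03,"claw": 1},
    {"rx": 0,"ry": 0,"rz": 42.5,"dx": -0.19,"dy": -0.137,"dz": -0.03,"claw": 1}
  ]
}}

```text
time_s: 1.5
eef_pos: [0.3352, 0.4607, 0.2615]
ee_rot: [[-0.511, 0.859, 0.0], [0.859, 0.511, 0.0], [0.0, 0.001, -1.0]]
ft_force: [1.3, 0.3, 0.9]
opening: 0.0855
```

```bash
python3 -c "
from h import *
to(.507,.239,.25)"
```

```text
t 1.5 d [-0.2783  0.0343  0.0115] yaw 120.7 q [ 0.9  -0.12  1.63 -0.    1.63  0.36] F [1.3 0.3 0.9] op 0.0855 p [0.3352 0.4607 0.2615] tilt [0.0004 0.0004]
```

>>> {"name": "drive_tool", "arguments": {
  "steps": [
    {"rx": 0,"ry": 0,"rz": 8.5,"dx": -0.045,"dy": 0.006,"dz": 0,"claw": 1},
    {"rx": 0,"ry": 0,"rz": 17,"dx": -0.09,"dy": 0.011,"dz": 0,"claw": 1},
    {"rx": 0,"ry": 0,"rz": 25.5,"dx": -0.135,"dy": 0.017,"dz": 0,"claw": 1},
    {"rx": 0,"ry": 0,"rz": 34,"dx": -0.18,"dy": 0.022,"dz": 0,"claw": 1},
    {"rx": 0,"ry": 0,"rz": 42.5,"dx": -0.225,"dy": 0.028,"dz": 0,"claw": 1}
  ]
}}

```text
time_s: 2.0
eef_pos: [0.4753, 0.2823, 0.2616]
ee_rot: [[0.204, 0.979, 0.001], [0.979, -0.204, 0.0], [0.0, 0.0, -1.0]]
ft_force: [0.7, 0.5, -0.3]
opening: 0.0855
```

```bash
python3 -c "
from h import *
to(.507,.239,.25)"
```

```text
t 2.0 d [-0.0359  0.0399  0.0116] yaw 78.2 q [ 0.49 -0.16  1.66  0.    1.64  0.7 ] F [ 0.7  0.5 -0.3] op 0.0855 p [0.4753 0.2823 0.2616] tilt [0.0005 0.0003]
```

>>> {"name": "drive_tool", "arguments": {
  "steps": [
    {"rx": 0,"ry": 0,"rz": 8.5,"dx": -0.015,"dy": 0.016,"dz": 0.005,"claw": 1},
    {"rx": 0,"ry": 0,"rz": 17,"dx": -0.03,"dy": 0.033,"dz": 0.01,"claw": 1},
    {"rx": 0,"ry": 0,"rz": 25.5,"dx": -0.036,"dy": 0.04,"dz": 0.01,"claw": 1},
    {"rx": 0,"ry": 0,"rz": 34,"dx": -0.036,"dy": 0.04,"dz": 0.01,"claw": 1},
    {"rx": 0,"ry": 0,"rz": 42.5,"dx": -0.036,"dy": 0.04,"dz": 0.01,"claw": 1}
  ]
}}

```text
time_s: 2.5
eef_pos: [0.5068, 0.2404, 0.2513]
ee_rot: [[0.812, 0.583, -0.0], [0.583, -0.812, -0.0], [-0.0, -0.0, -1.0]]
ft_force: [0.3, -0.5, 0.4]
opening: 0.0854
```

>>> {"name": "drive_tool", "arguments": {
  "steps": [
    {"rx": 0,"ry": 0,"rz": 8.5,"dx": 0,"dy": 0,"dz": 0.0,"claw": 1},
    {"rx": 0,"ry": 0,"rz": 17,"dx": 0,"dy": 0,"dz": 0.0,"claw": 1},
    {"rx": 0,"ry": 0,"rz": 25.5,"dx": 0,"dy": 0,"dz": 0.0,"claw": 1},
    {"rx": 0,"ry": 0,"rz": 34,"dx": 0,"dy": 0,"dz": 0,"claw": 1},
    {"rx": 0,"ry": 0,"rz": 42.5,"dx": 0,"dy": 0,"dz": 0,"claw": 1}
  ]
}}

```text
time_s: 3.0
eef_pos: [0.5066, 0.2408, 0.2514]
ee_rot: [[0.993, -0.118, 0.0], [-0.118, -0.993, 0.0], [0.0, -0.0, -1.0]]
ft_force: [0.2, 0.0, -0.2]
opening: 0.0854
```

```bash
python3 -c "
from h import *
to(.507,.239,.191)
cv2.imwrite('pics/s1.png',grab_frame('scene')[110:230,240:400,::-1].repeat(4,0).repeat(4,1))
cv2.imwrite('pics/t1.png',grab_frame('top')[170:290,140:300,::-1].repeat(4,0).repeat(4,1))"
```

```text
t 3.0 d [0.0006 0.0017 0.0604] yaw -6.8 q [ 0.4  -0.14  1.66 -0.    1.62  2.09] F [ 0.2  0.  -0.2] op 0.0854 p [0.5066 0.2408 0.2514] tilt [0.0001 0.    ]
```

View pics/s1.png

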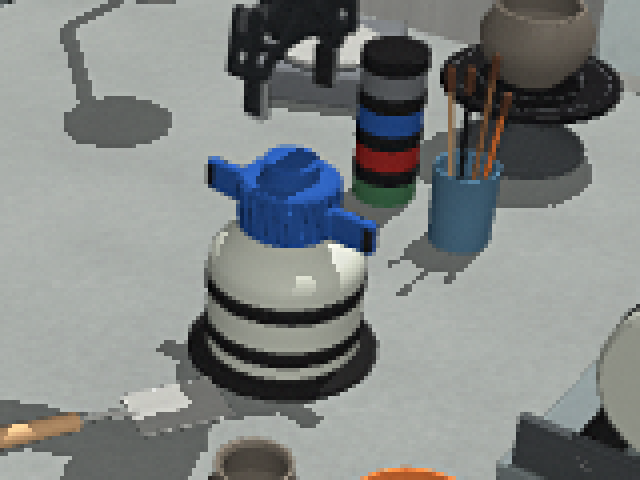

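View pics/t1.png

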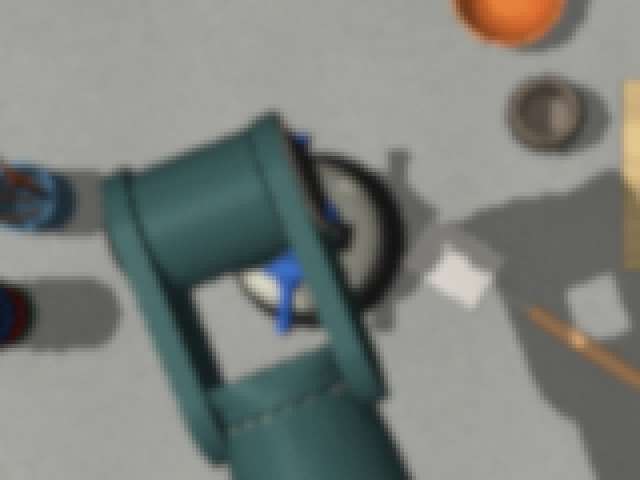

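The gripper is above and slightly behind the cap in the scene view (fingertips near (304,139) and (321,131)), and it is clear of the mug and tower. I'm turning it to the start yaw and descending.

>>> {"name": "drive_tool", "arguments": {
  "steps": [
    {"rx": 0,"ry": 0,"rz": 8.5,"dx": 0,"dy": 0.002,"dz": 0.0,"claw": 1},
    {"rx": 0,"ry": 0,"rz": 17,"dx": 0,"dy": 0.002,"dz": 0.01,"claw": 1},
    {"rx": 0,"ry": 0,"rz": 25.5,"dx": 0,"dy": 0.002,"dz": 0.03,"claw": 1},
    {"rx": 0,"ry": 0,"rz": 34,"dx": 0,"dy": 0.002,"dz": 0.048,"claw": 1},
    {"rx": 0,"ry": 0,"rz": 42,"dx": 0,"dy": 0.002,"dz": 0.06,"claw": 1}
  ]
}}

```text
time_s: 3.6
eef_pos: [0.5061, 0.2387, 0.19]
ee_rot: [[0.663, -0.749, -0.001], [-0.749, -0.663, -0.0], [-0.0, 0.001, -1.0]]
ft_force: [0.7, 0.5, -0.5]
opening: 0.0851
```

```bash
python3 -c "
from h import *
to(.507,.239,.191)
print(proj('scene',(.507,.241,.264)))
cv2.imwrite('pics/s2.png',grab_frame('scene')[110:230,240:400,::-1].repeat(4,0).repeat(4,1))"
```

```text
t 3.6 d [ 0.0004 -0.0009 -0.001 ] yaw -48.5 q [ 0.4  -0.12  1.75  0.    1.52  2.81] F [ 0.7  0.5 -0.5] op 0.0851 p [0.5061 0.2387 0.19  ] tilt [-0.001  -0.0004]
[312.45127244 135.27533327]
```

View pics/s2.png

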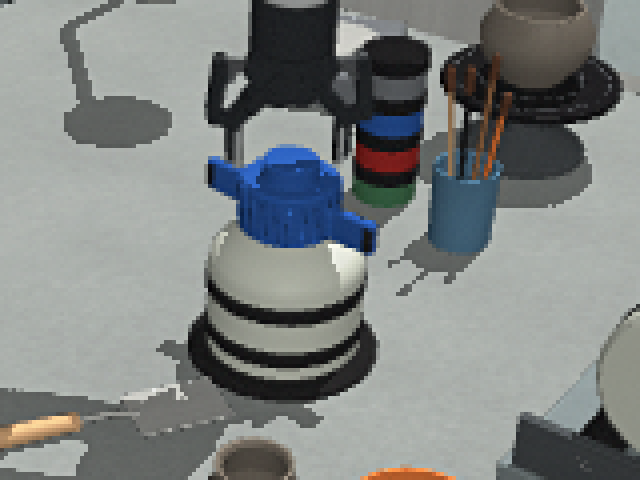

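```bash
python3 -c "
from h import *
s=sense();p=s['eef_pos'];y=s['ee_rot'][:,1]
for z in (.19,.203,.21):
  for k in(-1,0,1):
    q=p+k*y*.0425;q[2]=z;u=proj('scene',q);print(z,k,(u-[240,110])*4)
print((proj('scene',(.507,.239,.207))-[240,110])*4,(proj('scene',(.507,.239,.189))-[240,110])*4)
"
```

```text
0.19 -1 [329.56579679 174.5865222 ]
0.19 0 [283.34192073 175.77046282]
0.19 1 [236.99124057 176.95765129]
0.203 -1 [330.4364828  161.91507873]
0.203 0 [283.95971292 163.08807534]
0.203 1 [237.35474339 164.2643075 ]
0.21 -1 [330.90928488 155.03419994]
0.21 0 [284.29519188 156.20117381]
0.21 1 [237.55213818 157.37137618]
[285.68889891 159.38781018] [284.82055008 176.97311105]
```

Tips line up with the crown: the fingers are at cols 235 and 342 and the crown is centred near 290 in the crop, within ~2 mm. I'm closing gently.

>>> {"name": "drive_tool", "arguments": {
  "steps": [
    {"rx": 0,"ry": 0,"rz": 0,"dx": 0,"dy": -0.001,"dz": 0,"claw": 0.3},
    {"rx": 0,"ry": 0,"rz": 0,"dx": 0,"dy": -0.001,"dz": 0,"claw": 0},
    {"rx": 0,"ry": 0,"rz": 0,"dx": 0,"dy": -0.001,"dz": 0,"claw": -0.2},
    {"rx": 0,"ry": 0,"rz": 0,"dx": 0,"dy": -0.001,"dz": 0,"claw": -0.2}
  ],
  "newtons": 20
}}

```text
time_s: 4.05
eef_pos: [0.5083, 0.2404, 0.1932]
ee_rot: [[0.667, -0.745, 0.004], [-0.745, -0.667, 0.003], [0.001, -0.005, -1.0]]
ft_force: [7.7, 6.8, 2.6]
opening: 0.0523
```

```bash
python3 -c "
from h import *
to(.507,.239,.191)
cv2.imwrite('pics/s3.png',grab_frame('scene')[110:230,240:400,::-1].repeat(4,0).repeat(4,1))"
```

```text
t 4.05 d [0.0001 0.0019 0.0022] yaw -48.2 q [ 0.4  -0.12  1.74  0.    1.52  2.81] F [7.7 6.8 2.6] op 0.0523 p [0.5083 0.2404 0.1932] tilt [0.0042 0.0027]
```

View pics/s3.png

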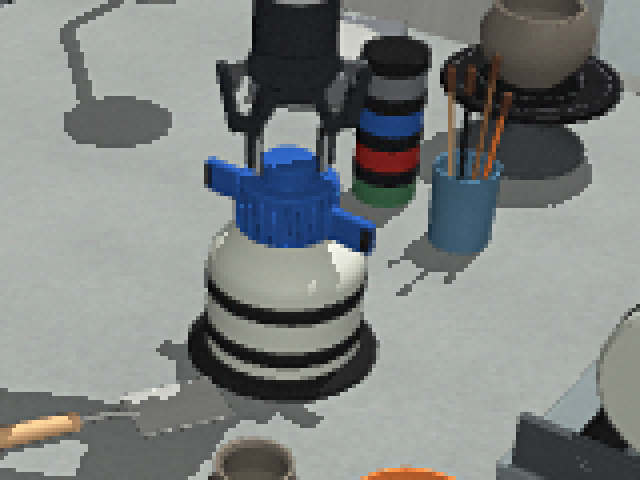

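>>> {"name": "drive_tool", "arguments": {
  "steps": [
    {"rx": 0,"ry": 0,"rz": 0,"dx": 0,"dy": -0.002,"dz": -0.003,"claw": -0.2},
    {"rx": 0,"ry": 0,"rz": 0,"dx": 0,"dy": -0.002,"dz": -0.003,"claw": -0.2},
    {"rx": 0,"ry": 0,"rz": -8.5,"dx": 0,"dy": -0.002,"dz": -0.003,"claw": -0.2},
    {"rx": 0,"ry": 0,"rz": -17,"dx": 0,"dy": -0.002,"dz": -0.003,"claw": -0.2}
  ],
  "newtons": 60
}}

```text
time_s: 4.5
eef_pos: [0.5095, 0.2411, 0.1943]
ee_rot: [[0.857, -0.516, 0.002], [-0.516, -0.857, 0.001], [0.001, -0.002, -1.0]]
ft_force: [7.5, 3.9, -8.4]
opening: 0.0507
```

```bash
python3 -c "
from h import *
to(.507,.239,.191);print(sense()['wrist_torque'])"
```

```text
t 4.5 d [-0.0011  0.0031  0.0033] yaw -31.0 q [ 0.4  -0.12  1.73  0.    1.52  2.51] F [ 7.5  3.9 -8.4] op 0.0507 p [0.5095 0.2411 0.1943] tilt [0.0022 0.001 ]
[ 1.03009651 -1.47515101 -0.56296548]
```

>>> {"name": "drive_tool", "arguments": {
  "steps": [
    {"rx": 0,"ry": 0,"rz": -8.5,"dx": 0.001,"dy": -0.0015,"dz": 0.001,"claw": -0.2},
    {"rx": 0,"ry": 0,"rz": -17,"dx": 0.001,"dy": -0.0015,"dz": 0.001,"claw": -0.2},
    {"rx": 0,"ry": 0,"rz": -25.5,"dx": 0.001,"dy": -0.0015,"dz": 0.001,"claw": -0.2},
    {"rx": 0,"ry": 0,"rz": -34,"dx": 0.001,"dy": -0.0015,"dz": 0.001,"claw": -0.2},
    {"rx": 0,"ry": 0,"rz": -42.5,"dx": 0.001,"dy": -0.0015,"dz": 0.001,"claw": -0.2}
  ]
}}

```text
time_s: 5.0
eef_pos: [0.5106, 0.2427, 0.1943]
ee_rot: [[0.98, 0.2, 0.002], [0.2, -0.98, 0.003], [0.002, -0.003, -1.0]]
ft_force: [1.1, 10.2, -1.7]
opening: 0.0503
```

```bash
python3 -c "
from h import *
to(.507,.239,.191);print(sense()['wrist_torque'])
cv2.imwrite('pics/s4.png',grab_frame('scene')[110:230,240:400,::-1].repeat(4,0).repeat(4,1))"
```

```text
t 5.0 d [-0.0043  0.0029  0.0033] yaw 11.5 q [ 0.4  -0.11  1.73  0.    1.52  1.77] F [ 1.1 10.2 -1.7] op 0.0503 p [0.5106 0.2427 0.1943] tilt [0.0015 0.0029]
[ 1.99600876 -0.08460703 -0.21325674]
```

View pics/s4.png

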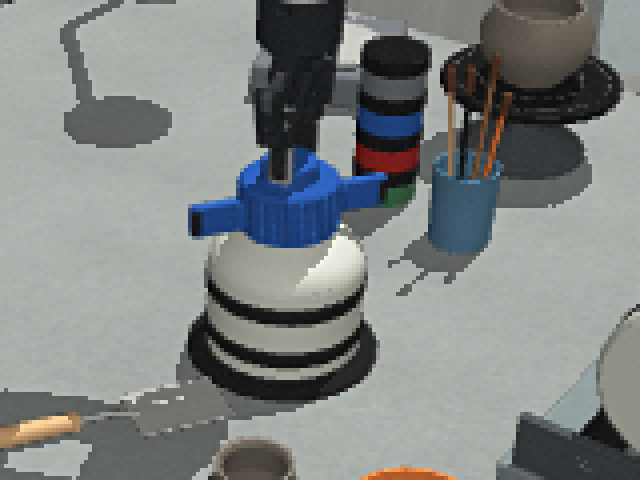

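The wings turned about 60° with the tool, so the grip holds. Continuing.

>>> {"name": "drive_tool", "arguments": {
  "steps": [
    {"rx": 0,"ry": 0,"rz": -8.5,"dx": 0,"dy": -0.0015,"dz": 0,"claw": -0.2},
    {"rx": 0,"ry": 0,"rz": -17,"dx": 0,"dy": -0.0015,"dz": 0,"claw": -0.2},
    {"rx": 0,"ry": 0,"rz": -25.5,"dx": 0,"dy": -0.0015,"dz": 0,"claw": -0.2},
    {"rx": 0,"ry": 0,"rz": -34,"dx": 0,"dy": -0.0015,"dz": 0,"claw": -0.2},
    {"rx": 0,"ry": 0,"rz": -42.5,"dx": 0,"dy": -0.0015,"dz": 0,"claw": -0.2}
  ]
}}

```text
time_s: 5.55
eef_pos: [0.5099, 0.244, 0.1945]
ee_rot: [[0.587, 0.809, 0.001], [0.809, -0.587, 0.002], [0.002, -0.001, -1.0]]
ft_force: [-2.2, 6.0, 2.6]
opening: 0.0508
```

>>> {"name": "drive_tool", "arguments": {
  "steps": [
    {"rx": 0,"ry": 0,"rz": -8.5,"dx": 0,"dy": 0,"dz": -0.0002,"claw": -0.2},
    {"rx": 0,"ry": 0,"rz": -17,"dx": 0,"dy": 0,"dz": -0.0004,"claw": -0.2},
    {"rx": 0,"ry": 0,"rz": -25.5,"dx": 0,"dy": 0,"dz": -0.0006,"claw": -0.2},
    {"rx": 0,"ry": 0,"rz": -34,"dx": 0,"dy": 0,"dz": -0.0008,"claw": -0.2},
    {"rx": 0,"ry": 0,"rz": -42.5,"dx": 0,"dy": 0,"dz": -0.001,"claw": -0.2}
  ]
}}

```text
time_s: 6.05
eef_pos: [0.5093, 0.2441, 0.1955]
ee_rot: [[-0.114, 0.993, -0.001], [0.993, 0.114, 0.002], [0.002, -0.001, -1.0]]
ft_force: [-9.1, 6.6, 3.6]
opening: 0.0506
```

>>> {"name": "drive_tool", "arguments": {
  "steps": [
    {"rx": 0,"ry": 0,"rz": -8.5,"dx": 0,"dy": 0,"dz": -0.0002,"claw": -0.2},
    {"rx": 0,"ry": 0,"rz": -17,"dx": 0,"dy": 0,"dz": -0.0004,"claw": -0.2},
    {"rx": 0,"ry": 0,"rz": -25.5,"dx": 0,"dy": 0,"dz": -0.0006,"claw": -0.2},
    {"rx": 0,"ry": 0,"rz": -34,"dx": 0,"dy": 0,"dz": -0.0008,"claw": -0.2},
    {"rx": 0,"ry": 0,"rz": -42.5,"dx": 0,"dy": 0,"dz": -0.001,"claw": -0.2}
  ]
}}

```text
time_s: 6.55
eef_pos: [0.5091, 0.2438, 0.1965]
ee_rot: [[-0.755, 0.656, -0.001], [0.656, 0.755, 0.002], [0.002, 0.0, -1.0]]
ft_force: [-9.8, 9.2, -0.2]
opening: 0.0507
```

```bash
python3 -c "
from h import *
to(.507,.239,.191);print(sense()['wrist_torque'])"
```

```text
t 6.55 d [-0.0016 -0.005   0.0055] yaw 139.0 q [ 0.4  -0.11  1.73  0.    1.53 -0.46] F [-9.8  9.2 -0.2] op 0.0507 p [0.5091 0.2438 0.1965] tilt [-0.0014  0.0018]
[ 1.63801703  1.57275138 -0.66643791]
```

>>> {"name": "drive_tool", "arguments": {
  "steps": [
    {"rx": 0,"ry": 0,"rz": -8.5,"dx": 0.001,"dy": 0,"dz": -0.0002,"claw": -0.2},
    {"rx": 0,"ry": 0,"rz": -17,"dx": 0.001,"dy": 0,"dz": -0.0004,"claw": -0.2},
    {"rx": 0,"ry": 0,"rz": -25.5,"dx": 0.001,"dy": 0,"dz": -0.0006,"claw": -0.2},
    {"rx": 0,"ry": 0,"rz": -34,"dx": 0.001,"dy": 0,"dz": -0.0008,"claw": -0.2},
    {"rx": 0,"ry": 0,"rz": -42.5,"dx": 0.001,"dy": 0,"dz": -0.001,"claw": -0.2}
  ]
}}

```text
time_s: 7.05
eef_pos: [0.5087, 0.2437, 0.1974]
ee_rot: [[-1.0, -0.026, -0.001], [-0.026, 1.0, 0.0], [0.001, 0.0, -1.0]]
ft_force: [-9.5, -2.0, 6.0]
opening: 0.0508
```

>>> {"name": "drive_tool", "arguments": {
  "steps": [
    {"rx": 0,"ry": 0,"rz": -8.5,"dx": 0,"dy": 0,"dz": -0.0002,"claw": -0.2},
    {"rx": 0,"ry": 0,"rz": -17,"dx": 0,"dy": 0,"dz": -0.0004,"claw": -0.2},
    {"rx": 0,"ry": 0,"rz": -25.5,"dx": 0,"dy": 0,"dz": -0.0006,"claw": -0.2},
    {"rx": 0,"ry": 0,"rz": -34,"dx": 0,"dy": 0,"dz": -0.0008,"claw": -0.2},
    {"rx": 0,"ry": 0,"rz": -42.5,"dx": 0,"dy": 0,"dz": -0.001,"claw": -0.2}
  ]
}}

```text
time_s: 7.55
eef_pos: [0.5088, 0.2436, 0.1982]
ee_rot: [[-0.719, -0.695, -0.001], [-0.695, 0.719, 0.0], [0.001, 0.001, -1.0]]
ft_force: [-6.2, -1.7, 5.4]
opening: 0.0506
```

>>> {"name": "drive_tool", "arguments": {
  "steps": [
    {"rx": 0,"ry": 0,"rz": -8.5,"dx": 0,"dy": 0,"dz": -0.0002,"claw": -0.2},
    {"rx": 0,"ry": 0,"rz": -17,"dx": 0,"dy": 0,"dz": -0.0004,"claw": -0.2},
    {"rx": 0,"ry": 0,"rz": -25.5,"dx": 0,"dy": 0,"dz": -0.0006,"claw": -0.2},
    {"rx": 0,"ry": 0,"rz": -34,"dx": 0,"dy": 0,"dz": -0.0008,"claw": -0.2},
    {"rx": 0,"ry": 0,"rz": -42.5,"dx": 0,"dy": 0,"dz": -0.001,"claw": -0.2}
  ]
}}

```text
time_s: 8.05
eef_pos: [0.5091, 0.2435, 0.199]
ee_rot: [[-0.061, -0.998, -0.0], [-0.998, 0.061, -0.0], [0.0, 0.0, -1.0]]
ft_force: [-2.7, -3.4, 0.8]
opening: 0.0508
```

```bash
python3 -c "
from h import *
to(.507,.239,.191);print(sense()['wrist_torque'])
cv2.imwrite('pics/s5.png',grab_frame('scene')[110:230,240:400,::-1].repeat(4,0).repeat(4,1))"
```

```text
t 8.05 d [0.0046 0.0018 0.008 ] yaw -93.5 q [ 0.4  -0.12  1.73 -0.    1.53 -2.68] F [-2.7 -3.4  0.8] op 0.0508 p [0.5091 0.2435 0.199 ] tilt [-0.0002 -0.0004]
[-0.58461535  0.40856254 -0.25253803]
```

View pics/s5.png

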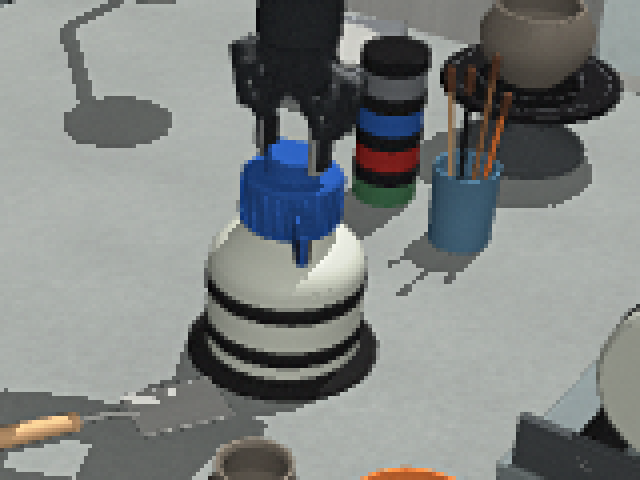

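>>> {"name": "drive_tool", "arguments": {
  "steps": [
    {"rx": 0,"ry": 0,"rz": 0,"dx": 0,"dy": 0,"dz": 0,"claw": 1},
    {"rx": 0,"ry": 0,"rz": 4,"dx": 0,"dy": 0,"dz": 0,"claw": 1},
    {"rx": 0,"ry": 0,"rz": 12.5,"dx": 0,"dy": 0,"dz": 0,"claw": 1},
    {"rx": 0,"ry": 0,"rz": 21,"dx": 0,"dy": 0,"dz": 0,"claw": 1},
    {"rx": 0,"ry": 0,"rz": 29.5,"dx": 0,"dy": 0,"dz": 0,"claw": 1}
  ]
}}

```text
time_s: 8.6
eef_pos: [0.5094, 0.2439, 0.1987]
ee_rot: [[-0.56, -0.829, 0.001], [-0.829, 0.56, 0.0], [-0.001, -0.0, -1.0]]
ft_force: [-0.5, 0.9, -0.6]
opening: 0.0854
```

```bash
python3 -c "
from h import *
to(.509,.2435,.199)
cv2.imwrite('pics/s6.png',grab_frame('scene')[110:230,240:400,::-1].repeat(4,0).repeat(4,1))"
```

```text
t 8.6 d [ 0.0005  0.0002 -0.0003] yaw -124.0 q [ 0.4  -0.11  1.73  0.    1.53 -2.15] F [-0.5  0.9 -0.6] op 0.0854 p [0.5094 0.2439 0.1987] tilt [0.0008 0.0005]
```

View pics/s6.png

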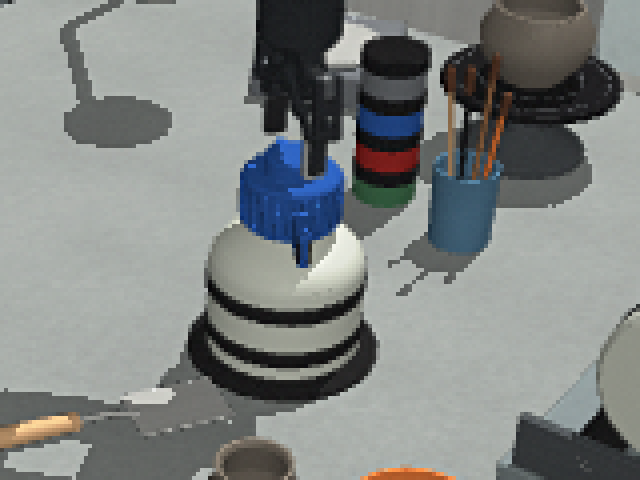

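The cap stayed where it was and the fingers are open and clear. Winding back.

>>> {"name": "drive_tool", "arguments": {
  "steps": [
    {"rx": 0,"ry": 0,"rz": 8.5,"dx": 0,"dy": 0,"dz": 0,"claw": 1},
    {"rx": 0,"ry": 0,"rz": 17,"dx": 0,"dy": 0,"dz": 0,"claw": 1},
    {"rx": 0,"ry": 0,"rz": 25.5,"dx": 0,"dy": 0,"dz": 0,"claw": 1},
    {"rx": 0,"ry": 0,"rz": 34,"dx": 0,"dy": 0,"dz": 0,"claw": 1},
    {"rx": 0,"ry": 0,"rz": 42.5,"dx": 0,"dy": 0,"dz": 0,"claw": 1}
  ]
}}

```text
time_s: 9.15
eef_pos: [0.5094, 0.2438, 0.1987]
ee_rot: [[-0.972, -0.237, 0.001], [-0.237, 0.972, 0.0], [-0.001, 0.0, -1.0]]
ft_force: [0.9, 0.9, -0.4]
opening: 0.0854
```

>>> {"name": "drive_tool", "arguments": {
  "steps": [
    {"rx": 0,"ry": 0,"rz": 8.5,"dx": 0,"dy": 0,"dz": 0,"claw": 1},
    {"rx": 0,"ry": 0,"rz": 17,"dx": 0,"dy": 0,"dz": 0,"claw": 1},
    {"rx": 0,"ry": 0,"rz": 25.5,"dx": 0,"dy": 0,"dz": 0,"claw": 1},
    {"rx": 0,"ry": 0,"rz": 34,"dx": 0,"dy": 0,"dz": 0,"claw": 1},
    {"rx": 0,"ry": 0,"rz": 42.5,"dx": 0,"dy": 0,"dz": 0,"claw": 1}
  ]
}}

```text
time_s: 9.65
eef_pos: [0.5094, 0.2438, 0.1986]
ee_rot: [[-0.876, 0.482, 0.001], [0.482, 0.876, 0.0], [-0.0, 0.001, -1.0]]
ft_force: [-0.2, 0.7, 0.7]
opening: 0.0854
```

>>> {"name": "drive_tool", "arguments": {
  "steps": [
    {"rx": 0,"ry": 0,"rz": 8.5,"dx": 0,"dy": 0,"dz": 0,"claw": 1},
    {"rx": 0,"ry": 0,"rz": 17,"dx": 0,"dy": 0,"dz": 0,"claw": 1},
    {"rx": 0,"ry": 0,"rz": 25.5,"dx": 0,"dy": 0,"dz": 0,"claw": 1},
    {"rx": 0,"ry": 0,"rz": 34,"dx": 0,"dy": 0,"dz": 0,"claw": 1},
    {"rx": 0,"ry": 0,"rz": 42.5,"dx": 0,"dy": 0,"dz": 0,"claw": 1}
  ]
}}

```text
time_s: 10.15
eef_pos: [0.5094, 0.2438, 0.1986]
ee_rot: [[-0.321, 0.947, 0.001], [0.947, 0.321, 0.0], [0.0, 0.001, -1.0]]
ft_force: [-0.7, 0.2, 0.3]
opening: 0.0853
```

>>> {"name": "drive_tool", "arguments": {
  "steps": [
    {"rx": 0,"ry": 0,"rz": 8.5,"dx": 0,"dy": 0,"dz": 0,"claw": 1},
    {"rx": 0,"ry": 0,"rz": 17,"dx": 0,"dy": 0,"dz": 0,"claw": 1},
    {"rx": 0,"ry": 0,"rz": 25.5,"dx": 0,"dy": 0,"dz": 0,"claw": 1},
    {"rx": 0,"ry": 0,"rz": 34,"dx": 0,"dy": 0,"dz": 0,"claw": 1},
    {"rx": 0,"ry": 0,"rz": 42.5,"dx": 0,"dy": 0,"dz": 0,"claw": 1}
  ]
}}

```text
time_s: 10.65
eef_pos: [0.5094, 0.2438, 0.1987]
ee_rot: [[0.403, 0.915, 0.001], [0.915, -0.403, 0.0], [0.001, 0.0, -1.0]]
ft_force: [-0.5, -0.0, 0.1]
opening: 0.0857
```

>>> {"name": "drive_tool", "arguments": {
  "steps": [
    {"rx": 0,"ry": 0,"rz": 8.5,"dx": 0,"dy": 0,"dz": 0,"claw": 1},
    {"rx": 0,"ry": 0,"rz": 17,"dx": 0,"dy": 0,"dz": 0,"claw": 1},
    {"rx": 0,"ry": 0,"rz": 25.5,"dx": 0,"dy": 0,"dz": 0,"claw": 1},
    {"rx": 0,"ry": 0,"rz": 34,"dx": 0,"dy": 0,"dz": 0,"claw": 1},
    {"rx": 0,"ry": 0,"rz": 42.5,"dx": 0,"dy": 0,"dz": 0,"claw": 1}
  ]
}}

```text
time_s: 11.15
eef_pos: [0.5094, 0.2438, 0.1986]
ee_rot: [[0.916, 0.402, 0.001], [0.402, -0.916, 0.0], [0.001, -0.0, -1.0]]
ft_force: [-0.3, -0.1, 0.0]
opening: 0.0857
```

>>> {"name": "drive_tool", "arguments": {
  "steps": [
    {"rx": 0,"ry": 0,"rz": 8.5,"dx": 0,"dy": 0,"dz": 0,"claw": 1},
    {"rx": 0,"ry": 0,"rz": 17,"dx": 0,"dy": 0,"dz": 0,"claw": 0},
    {"rx": 0,"ry": 0,"rz": 17,"dx": 0,"dy": 0,"dz": 0,"claw": -0.2},
    {"rx": 0,"ry": 0,"rz": 17,"dx": 0,"dy": 0,"dz": 0,"claw": -0.2},
    {"rx": 0,"ry": 0,"rz": 17,"dx": 0,"dy": 0,"dz": 0,"claw": -0.2}
  ]
}}

```text
time_s: 11.65
eef_pos: [0.5095, 0.2437, 0.1992]
ee_rot: [[0.992, 0.128, 0.001], [0.128, -0.992, 0.0], [0.001, -0.0, -1.0]]
ft_force: [-0.9, -0.8, 4.6]
opening: 0.0502
```

```bash
python3 -c "
from h import *
to(.509,.2435,.199)"
```

```text
t 11.65 d [-0.0006  0.0002  0.0002] yaw 7.4 q [ 0.4  -0.12  1.72 -0.    1.53  1.84] F [-0.9 -0.8  4.6] op 0.0502 p [0.5095 0.2437 0.1992] tilt [0.0012 0.0004]
```

>>> {"name": "drive_tool", "arguments": {
  "steps": [
    {"rx": 0,"ry": 0,"rz": -8.5,"dx": 0,"dy": 0,"dz": -0.0002,"claw": -0.2},
    {"rx": 0,"ry": 0,"rz": -17,"dx": 0,"dy": 0,"dz": -0.0004,"claw": -0.2},
    {"rx": 0,"ry": 0,"rz": -25.5,"dx": 0,"dy": 0,"dz": -0.0006,"claw": -0.2},
    {"rx": 0,"ry": 0,"rz": -34,"dx": 0,"dy": 0,"dz": -0.0008,"claw": -0.2},
    {"rx": 0,"ry": 0,"rz": -42.5,"dx": 0,"dy": 0,"dz": -0.001,"claw": -0.2}
  ]
}}

```text
time_s: 12.15
eef_pos: [0.5096, 0.2437, 0.2001]
ee_rot: [[0.64, 0.768, 0.001], [0.768, -0.64, 0.0], [0.001, 0.001, -1.0]]
ft_force: [0.2, 0.1, 4.2]
opening: 0.0505
```

>>> {"name": "drive_tool", "arguments": {
  "steps": [
    {"rx": 0,"ry": 0,"rz": -8.5,"dx": 0,"dy": 0,"dz": -0.0002,"claw": -0.2},
    {"rx": 0,"ry": 0,"rz": -17,"dx": 0,"dy": 0,"dz": -0.0004,"claw": -0.2},
    {"rx": 0,"ry": 0,"rz": -25.5,"dx": 0,"dy": 0,"dz": -0.0006,"claw": -0.2},
    {"rx": 0,"ry": 0,"rz": -34,"dx": 0,"dy": 0,"dz": -0.0008,"claw": -0.2},
    {"rx": 0,"ry": 0,"rz": -42.5,"dx": 0,"dy": 0,"dz": -0.001,"claw": -0.2}
  ]
}}

```text
time_s: 12.65
eef_pos: [0.5095, 0.2438, 0.201]
ee_rot: [[-0.047, 0.999, 0.001], [0.999, 0.047, 0.001], [0.001, 0.001, -1.0]]
ft_force: [-0.5, -0.5, 3.1]
opening: 0.0502
```

>>> {"name": "drive_tool", "arguments": {
  "steps": [
    {"rx": 0,"ry": 0,"rz": -8.5,"dx": 0,"dy": 0,"dz": -0.0002,"claw": -0.2},
    {"rx": 0,"ry": 0,"rz": -17,"dx": 0,"dy": 0,"dz": -0.0004,"claw": -0.2},
    {"rx": 0,"ry": 0,"rz": -25.5,"dx": 0,"dy": 0,"dz": -0.0006,"claw": -0.2},
    {"rx": 0,"ry": 0,"rz": -34,"dx": 0,"dy": 0,"dz": -0.0008,"claw": -0.2},
    {"rx": 0,"ry": 0,"rz": -42.5,"dx": 0,"dy": 0,"dz": -0.001,"claw": -0.2}
  ]
}}

```text
time_s: 13.15
eef_pos: [0.5094, 0.2438, 0.2019]
ee_rot: [[-0.71, 0.704, 0.001], [0.704, 0.71, 0.0], [-0.0, 0.001, -1.0]]
ft_force: [-1.6, 0.1, 2.7]
opening: 0.0503
```

```bash
python3 -c "
from h import *
to(.509,.2435,.199)"
```

```text
t 13.15 d [ 0.0001 -0.0005  0.0029] yaw 135.2 q [ 0.4  -0.12  1.72  0.    1.54 -0.39] F [-1.6  0.1  2.7] op 0.0503 p [0.5094 0.2438 0.2019] tilt [0.0009 0.0005]
```

>>> {"name": "drive_tool", "arguments": {
  "steps": [
    {"rx": 0,"ry": 0,"rz": -8.5,"dx": 0,"dy": 0,"dz": -0.0002,"claw": -0.2},
    {"rx": 0,"ry": 0,"rz": -17,"dx": 0,"dy": 0,"dz": -0.0004,"claw": -0.2},
    {"rx": 0,"ry": 0,"rz": -25.5,"dx": 0,"dy": 0,"dz": -0.0006,"claw": -0.2},
    {"rx": 0,"ry": 0,"rz": -34,"dx": 0,"dy": 0,"dz": -0.0008,"claw": -0.2},
    {"rx": 0,"ry": 0,"rz": -42.5,"dx": 0,"dy": 0,"dz": -0.001,"claw": -0.2}
  ]
}}

```text
time_s: 13.65
eef_pos: [0.5094, 0.2439, 0.2028]
ee_rot: [[-0.999, 0.04, 0.001], [0.04, 0.999, 0.001], [-0.001, 0.001, -1.0]]
ft_force: [-1.0, 1.0, 2.4]
opening: 0.0502
```

>>> {"name": "drive_tool", "arguments": {
  "steps": [
    {"rx": 0,"ry": 0,"rz": -8.5,"dx": 0,"dy": 0,"dz": -0.0002,"claw": -0.2},
    {"rx": 0,"ry": 0,"rz": -17,"dx": 0,"dy": 0,"dz": -0.0004,"claw": -0.2},
    {"rx": 0,"ry": 0,"rz": -25.5,"dx": 0,"dy": 0,"dz": -0.0006,"claw": -0.2},
    {"rx": 0,"ry": 0,"rz": -34,"dx": 0,"dy": 0,"dz": -0.0008,"claw": -0.2},
    {"rx": 0,"ry": 0,"rz": -42.5,"dx": 0,"dy": 0,"dz": -0.001,"claw": -0.2}
  ]
}}

```text
time_s: 14.15
eef_pos: [0.5093, 0.244, 0.2037]
ee_rot: [[-0.764, -0.646, 0.001], [-0.646, 0.764, 0.001], [-0.001, 0.0, -1.0]]
ft_force: [-0.9, 2.3, 0.8]
opening: 0.0504
```

>>> {"name": "drive_tool", "arguments": {
  "steps": [
    {"rx": 0,"ry": 0,"rz": -8.5,"dx": 0,"dy": 0,"dz": -0.0002,"claw": -0.2},
    {"rx": 0,"ry": 0,"rz": -17,"dx": 0,"dy": 0,"dz": -0.0004,"claw": -0.2},
    {"rx": 0,"ry": 0,"rz": -25.5,"dx": 0,"dy": 0,"dz": -0.0006,"claw": -0.2},
    {"rx": 0,"ry": 0,"rz": -34,"dx": 0,"dy": 0,"dz": -0.0008,"claw": -0.2},
    {"rx": 0,"ry": 0,"rz": -42.5,"dx": 0,"dy": 0,"dz": -0.001,"claw": -0.2}
  ]
}}

```text
time_s: 14.65
eef_pos: [0.5091, 0.244, 0.2046]
ee_rot: [[-0.127, -0.992, -0.0], [-0.992, 0.127, 0.001], [-0.001, 0.0, -1.0]]
ft_force: [-1.2, 1.1, 2.5]
opening: 0.0502
```

>>> {"name": "drive_tool", "arguments": {
  "steps": [
    {"rx": 0,"ry": 0,"rz": 0,"dx": 0,"dy": 0,"dz": 0,"claw": 1},
    {"rx": 0,"ry": 0,"rz": 4,"dx": 0,"dy": 0,"dz": 0,"claw": 1},
    {"rx": 0,"ry": 0,"rz": 12.5,"dx": 0,"dy": 0,"dz": 0,"claw": 1},
    {"rx": 0,"ry": 0,"rz": 21,"dx": 0,"dy": 0,"dz": 0,"claw": 1},
    {"rx": 0,"ry": 0,"rz": 29.5,"dx": 0,"dy": 0,"dz": 0,"claw": 1}
  ]
}}

```text
time_s: 15.15
eef_pos: [0.5093, 0.2437, 0.2044]
ee_rot: [[-0.614, -0.789, 0.0], [-0.789, 0.614, -0.0], [-0.0, -0.0, -1.0]]
ft_force: [0.3, -0.5, 0.5]
opening: 0.0858
```

```bash
python3 -c "
from h import *
to(.509,.2435,.199)
cv2.imwrite('pics/s7.png',grab_frame('scene')[110:230,240:400,::-1].repeat(4,0).repeat(4,1))"
```

```text
t 15.15 d [0.0003 0.0001 0.0054] yaw -127.9 q [ 0.4  -0.12  1.72 -0.    1.54 -2.08] F [ 0.3 -0.5  0.5] op 0.0858 p [0.5093 0.2437 0.2044] tilt [ 0.0002 -0.    ]
```

View pics/s7.png

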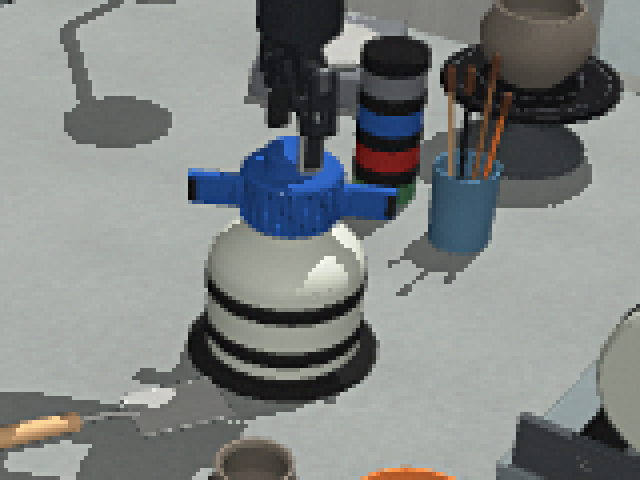

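>>> {"name": "drive_tool", "arguments": {
  "steps": [
    {"rx": 0,"ry": 0,"rz": 8.5,"dx": 0,"dy": 0,"dz": 0,"claw": 1},
    {"rx": 0,"ry": 0,"rz": 17,"dx": 0,"dy": 0,"dz": 0,"claw": 1},
    {"rx": 0,"ry": 0,"rz": 25.5,"dx": 0,"dy": 0,"dz": 0,"claw": 1},
    {"rx": 0,"ry": 0,"rz": 34,"dx": 0,"dy": 0,"dz": 0,"claw": 1},
    {"rx": 0,"ry": 0,"rz": 42.5,"dx": 0,"dy": 0,"dz": 0,"claw": 1}
  ]
}}

```text
time_s: 15.7
eef_pos: [0.5093, 0.2437, 0.2044]
ee_rot: [[-0.985, -0.17, 0.0], [-0.17, 0.985, -0.0], [-0.0, -0.0, -1.0]]
ft_force: [0.1, 0.2, 0.1]
opening: 0.0852
```

>>> {"name": "drive_tool", "arguments": {
  "steps": [
    {"rx": 0,"ry": 0,"rz": 8.5,"dx": 0,"dy": 0,"dz": 0,"claw": 1},
    {"rx": 0,"ry": 0,"rz": 17,"dx": 0,"dy": 0,"dz": 0,"claw": 1},
    {"rx": 0,"ry": 0,"rz": 25.5,"dx": 0,"dy": 0,"dz": 0,"claw": 1},
    {"rx": 0,"ry": 0,"rz": 34,"dx": 0,"dy": 0,"dz": 0,"claw": 1},
    {"rx": 0,"ry": 0,"rz": 42.5,"dx": 0,"dy": 0,"dz": 0,"claw": 1}
  ]
}}

```text
time_s: 16.2
eef_pos: [0.5093, 0.2437, 0.2043]
ee_rot: [[-0.842, 0.54, 0.0], [0.54, 0.842, -0.0], [-0.0, 0.0, -1.0]]
ft_force: [-0.2, -0.5, 0.5]
opening: 0.0856
```

>>> {"name": "drive_tool", "arguments": {
  "steps": [
    {"rx": 0,"ry": 0,"rz": 8.5,"dx": 0,"dy": 0,"dz": 0,"claw": 1},
    {"rx": 0,"ry": 0,"rz": 17,"dx": 0,"dy": 0,"dz": 0,"claw": 1},
    {"rx": 0,"ry": 0,"rz": 25.5,"dx": 0,"dy": 0,"dz": 0,"claw": 1},
    {"rx": 0,"ry": 0,"rz": 34,"dx": 0,"dy": 0,"dz": 0,"claw": 1},
    {"rx": 0,"ry": 0,"rz": 42.5,"dx": 0,"dy": 0,"dz": 0,"claw": 1}
  ]
}}

```text
time_s: 16.7
eef_pos: [0.5093, 0.2437, 0.2043]
ee_rot: [[-0.256, 0.967, 0.0], [0.967, 0.256, -0.0], [-0.0, 0.0, -1.0]]
ft_force: [0.0, -0.5, -1.1]
opening: 0.0854
```

>>> {"name": "drive_tool", "arguments": {
  "steps": [
    {"rx": 0,"ry": 0,"rz": 8.5,"dx": 0,"dy": 0,"dz": 0,"claw": 1},
    {"rx": 0,"ry": 0,"rz": 17,"dx": 0,"dy": 0,"dz": 0,"claw": 1},
    {"rx": 0,"ry": 0,"rz": 25.5,"dx": 0,"dy": 0,"dz": 0,"claw": 1},
    {"rx": 0,"ry": 0,"rz": 34,"dx": 0,"dy": 0,"dz": 0,"claw": 1},
    {"rx": 0,"ry": 0,"rz": 42.5,"dx": 0,"dy": 0,"dz": 0,"claw": 1}
  ]
}}

```text
time_s: 17.2
eef_pos: [0.5093, 0.2437, 0.2044]
ee_rot: [[0.465, 0.886, 0.0], [0.886, -0.465, -0.0], [0.0, 0.0, -1.0]]
ft_force: [-0.4, 1.1, 0.7]
opening: 0.0856
```

>>> {"name": "drive_tool", "arguments": {
  "steps": [
    {"rx": 0,"ry": 0,"rz": 8.5,"dx": 0,"dy": 0,"dz": 0,"claw": 1},
    {"rx": 0,"ry": 0,"rz": 17,"dx": 0,"dy": 0,"dz": 0,"claw": 1},
    {"rx": 0,"ry": 0,"rz": 25.5,"dx": 0,"dy": 0,"dz": 0,"claw": 1},
    {"rx": 0,"ry": 0,"rz": 34,"dx": 0,"dy": 0,"dz": 0,"claw": 1},
    {"rx": 0,"ry": 0,"rz": 42.5,"dx": 0,"dy": 0,"dz": 0,"claw": 1}
  ]
}}

```text
time_s: 17.7
eef_pos: [0.5093, 0.2437, 0.2043]
ee_rot: [[0.941, 0.339, 0.0], [0.339, -0.941, -0.0], [0.0, 0.0, -1.0]]
ft_force: [0.4, -1.1, -0.6]
opening: 0.0851
```

>>> {"name": "drive_tool", "arguments": {
  "steps": [
    {"rx": 0,"ry": 0,"rz": 8.5,"dx": 0,"dy": 0,"dz": 0,"claw": 1},
    {"rx": 0,"ry": 0,"rz": 17,"dx": 0,"dy": 0,"dz": 0,"claw": 0.5},
    {"rx": 0,"ry": 0,"rz": 25,"dx": 0,"dy": 0,"dz": 0,"claw": -0.2},
    {"rx": 0,"ry": 0,"rz": 25,"dx": 0,"dy": 0,"dz": 0,"claw": -0.2},
    {"rx": 0,"ry": 0,"rz": 25,"dx": 0,"dy": 0,"dz": 0,"claw": -0.2}
  ]
}}

```text
time_s: 18.2
eef_pos: [0.5095, 0.2438, 0.205]
ee_rot: [[0.997, -0.082, 0.001], [-0.082, -0.997, 0.0], [0.001, -0.001, -1.0]]
ft_force: [0.5, -0.1, 6.3]
opening: 0.0508
```

```bash
python3 -c "
from h import *
to(.509,.2435,.199)"
```

```text
t 18.2 d [-0.0005  0.0003  0.006 ] yaw -4.7 q [ 0.4  -0.12  1.72 -0.    1.54  2.05] F [ 0.5 -0.1  6.3] op 0.0508 p [0.5095 0.2438 0.205 ] tilt [0.0012 0.0004]
```

>>> {"name": "drive_tool", "arguments": {
  "steps": [
    {"rx": 0,"ry": 0,"rz": -8.5,"dx": 0,"dy": 0,"dz": -0.0002,"claw": -0.2},
    {"rx": 0,"ry": 0,"rz": -17,"dx": 0,"dy": 0,"dz": -0.0004,"claw": -0.2},
    {"rx": 0,"ry": 0,"rz": -25.5,"dx": 0,"dy": 0,"dz": -0.0006,"claw": -0.2},
    {"rx": 0,"ry": 0,"rz": -34,"dx": 0,"dy": 0,"dz": -0.0008,"claw": -0.2},
    {"rx": 0,"ry": 0,"rz": -42.5,"dx": 0,"dy": 0,"dz": -0.001,"claw": -0.2}
  ]
}}

```text
time_s: 18.7
eef_pos: [0.5095, 0.2438, 0.2059]
ee_rot: [[0.787, 0.617, 0.001], [0.617, -0.787, 0.001], [0.001, 0.0, -1.0]]
ft_force: [-0.6, 0.7, 3.1]
opening: 0.0509
```

>>> {"name": "drive_tool", "arguments": {
  "steps": [
    {"rx": 0,"ry": 0,"rz": -8.5,"dx": 0,"dy": 0,"dz": -0.0002,"claw": -0.2},
    {"rx": 0,"ry": 0,"rz": -17,"dx": 0,"dy": 0,"dz": -0.0004,"claw": -0.2},
    {"rx": 0,"ry": 0,"rz": -25.5,"dx": 0,"dy": 0,"dz": -0.0006,"claw": -0.2},
    {"rx": 0,"ry": 0,"rz": -34,"dx": 0,"dy": 0,"dz": -0.0008,"claw": -0.2},
    {"rx": 0,"ry": 0,"rz": -42.5,"dx": 0,"dy": 0,"dz": -0.001,"claw": -0.2}
  ]
}}

```text
time_s: 19.2
eef_pos: [0.5093, 0.2439, 0.2068]
ee_rot: [[0.163, 0.987, 0.001], [0.987, -0.163, 0.001], [0.001, 0.0, -1.0]]
ft_force: [-1.6, 2.3, 4.3]
opening: 0.0506
```

>>> {"name": "drive_tool", "arguments": {
  "steps": [
    {"rx": 0,"ry": 0,"rz": -8.5,"dx": 0,"dy": 0,"dz": -0.0002,"claw": -0.2},
    {"rx": 0,"ry": 0,"rz": -17,"dx": 0,"dy": 0,"dz": -0.0004,"claw": -0.2},
    {"rx": 0,"ry": 0,"rz": -25.5,"dx": 0,"dy": 0,"dz": -0.0006,"claw": -0.2},
    {"rx": 0,"ry": 0,"rz": -34,"dx": 0,"dy": 0,"dz": -0.0008,"claw": -0.2},
    {"rx": 0,"ry": 0,"rz": -42.5,"dx": 0,"dy": 0,"dz": -0.001,"claw": -0.2}
  ]
}}

```text
time_s: 19.7
eef_pos: [0.5092, 0.2438, 0.2077]
ee_rot: [[-0.547, 0.837, 0.0], [0.837, 0.547, 0.0], [0.0, 0.0, -1.0]]
ft_force: [-2.5, -0.2, 4.8]
opening: 0.0504
```

>>> {"name": "drive_tool", "arguments": {
  "steps": [
    {"rx": 0,"ry": 0,"rz": -8.5,"dx": 0,"dy": 0,"dz": -0.0002,"claw": -0.2},
    {"rx": 0,"ry": 0,"rz": -17,"dx": 0,"dy": 0,"dz": -0.0004,"claw": -0.2},
    {"rx": 0,"ry": 0,"rz": -25.5,"dx": 0,"dy": 0,"dz": -0.0006,"claw": -0.2},
    {"rx": 0,"ry": 0,"rz": -34,"dx": 0,"dy": 0,"dz": -0.0008,"claw": -0.2},
    {"rx": 0,"ry": 0,"rz": -42.5,"dx": 0,"dy": 0,"dz": -0.001,"claw": -0.2}
  ]
}}

```text
time_s: 20.2
eef_pos: [0.5092, 0.2436, 0.2086]
ee_rot: [[-0.969, 0.248, 0.0], [0.248, 0.969, -0.0], [-0.0, 0.0, -1.0]]
ft_force: [-0.9, -1.9, 3.3]
opening: 0.0504
```

>>> {"name": "drive_tool", "arguments": {
  "steps": [
    {"rx": 0,"ry": 0,"rz": -8.5,"dx": 0,"dy": 0,"dz": -0.0002,"claw": -0.2},
    {"rx": 0,"ry": 0,"rz": -17,"dx": 0,"dy": 0,"dz": -0.0004,"claw": -0.2},
    {"rx": 0,"ry": 0,"rz": -25.5,"dx": 0,"dy": 0,"dz": -0.0006,"claw": -0.2},
    {"rx": 0,"ry": 0,"rz": -34,"dx": 0,"dy": 0,"dz": -0.0008,"claw": -0.2},
    {"rx": 0,"ry": 0,"rz": -42.5,"dx": 0,"dy": 0,"dz": -0.001,"claw": -0.2}
  ]
}}

```text
time_s: 20.7
eef_pos: [0.5093, 0.2437, 0.2095]
ee_rot: [[-0.882, -0.472, 0.0], [-0.472, 0.882, 0.0], [-0.0, -0.0, -1.0]]
ft_force: [0.2, 0.1, 2.6]
opening: 0.0506
```

```bash
python3 -c "
from h import *
to(.509,.2435,.199)"
```

```text
t 20.7 d [0.0004 0.     0.0105] yaw -151.9 q [ 0.4  -0.12  1.71 -0.    1.55 -1.66] F [0.2 0.1 2.6] op 0.0506 p [0.5093 0.2437 0.2095] tilt [0.0004 0.    ]
```

>>> {"name": "drive_tool", "arguments": {
  "steps": [
    {"rx": 0,"ry": 0,"rz": -8.5,"dx": 0,"dy": 0,"dz": -0.0002,"claw": -0.2},
    {"rx": 0,"ry": 0,"rz": -17,"dx": 0,"dy": 0,"dz": -0.0004,"claw": -0.2},
    {"rx": 0,"ry": 0,"rz": -25.5,"dx": 0,"dy": 0,"dz": -0.0006,"claw": -0.2},
    {"rx": 0,"ry": 0,"rz": -34,"dx": 0,"dy": 0,"dz": -0.0008,"claw": -0.2},
    {"rx": 0,"ry": 0,"rz": -42.5,"dx": 0,"dy": 0,"dz": -0.001,"claw": -0.2}
  ]
}}

```text
time_s: 21.2
eef_pos: [0.5093, 0.2437, 0.2105]
ee_rot: [[-0.332, -0.943, 0.0], [-0.943, 0.332, 0.0], [-0.0, -0.0, -1.0]]
ft_force: [-0.6, 0.3, 1.3]
opening: 0.051
```

>>> {"name": "drive_tool", "arguments": {
  "steps": [
    {"rx": 0,"ry": 0,"rz": -8.5,"dx": 0,"dy": 0,"dz": -0.0002,"claw": -0.2},
    {"rx": 0,"ry": 0,"rz": -17,"dx": 0,"dy": 0,"dz": -0.0004,"claw": -0.2},
    {"rx": 0,"ry": 0,"rz": -21,"dx": 0,"dy": 0,"dz": -0.0006,"claw": -0.2},
    {"rx": 0,"ry": 0,"rz": -21,"dx": 0,"dy": 0,"dz": -0.003,"claw": -0.2},
    {"rx": 0,"ry": 0,"rz": -21,"dx": 0,"dy": 0,"dz": -0.005,"claw": -0.2}
  ]
}}

```text
time_s: 21.7
eef_pos: [0.5091, 0.2436, 0.2151]
ee_rot: [[0.018, -1.0, -0.001], [-1.0, -0.018, -0.0], [0.0, 0.001, -1.0]]
ft_force: [0.0, -0.1, -3.2]
opening: 0.0507
```

```bash
python3 -c "
from h import *
to(.509,.2435,.199)
cv2.imwrite('pics/s8.png',grab_frame('scene')[110:230,240:400,::-1].repeat(4,0).repeat(4,1))"
```

```text
t 21.7 d [0.0001 0.0001 0.0161] yaw -89.0 q [ 0.4  -0.12  1.7  -0.    1.56 -2.76] F [ 0.  -0.1 -3.2] op 0.0507 p [0.5091 0.2436 0.2151] tilt [-0.0006 -0.0003]
```

View pics/s8.png

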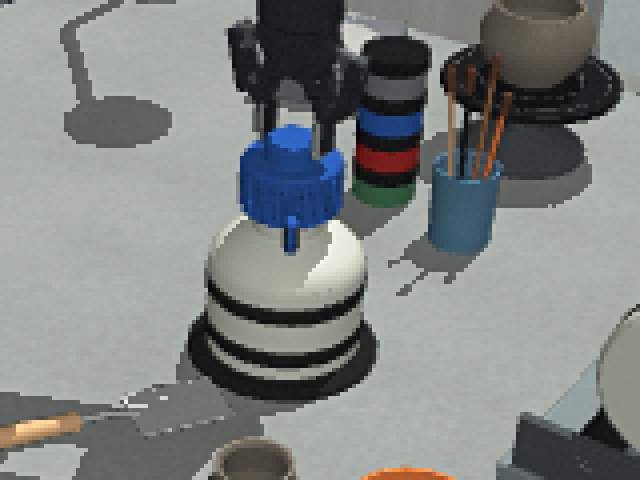

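The wrist reads −3.2 N, which is the cap's weight, so the thread has let go. Lifting.

>>> {"name": "drive_tool", "arguments": {
  "steps": [
    {"rx": 0,"ry": 0,"rz": 0,"dx": 0,"dy": 0,"dz": -0.01,"claw": -0.2},
    {"rx": 0,"ry": 0,"rz": 0,"dx": 0,"dy": 0,"dz": -0.025,"claw": -0.2},
    {"rx": 0,"ry": 0,"rz": 0,"dx": 0,"dy": 0,"dz": -0.045,"claw": -0.2},
    {"rx": 0,"ry": 0,"rz": 0,"dx": 0,"dy": 0,"dz": -0.065,"claw": -0.2},
    {"rx": 0,"ry": 0,"rz": 8,"dx": 0,"dy": 0,"dz": -0.08,"claw": -0.2}
  ]
}}

```text
time_s: 22.25
eef_pos: [0.5094, 0.2437, 0.2982]
ee_rot: [[-0.121, -0.993, 0.002], [-0.993, 0.121, 0.001], [-0.001, -0.002, -1.0]]
ft_force: [0.3, -0.2, -2.6]
opening: 0.0506
```

```bash
python3 -c "
from h import *
to(.582,-.165,.29)
cv2.imwrite('pics/s9.png',grab_frame('scene')[80:230,240:400,::-1].repeat(4,0).repeat(4,1))"
```

```text
t 22.25 d [ 0.3969 -0.1216  0.008 ] yaw -97.0 q [ 0.4  -0.14  1.58 -0.    1.69 -2.62] F [ 0.3 -0.2 -2.6] op 0.0506 p [0.5094 0.2437 0.2982] tilt [0.0019 0.0008]
```

View pics/s9.png

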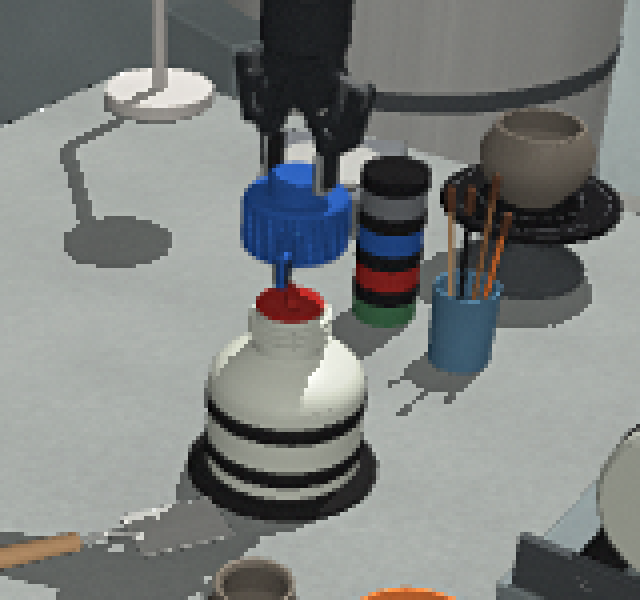

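The cap is clear of the neck, and the red bung is still seated at about (312,156). Carrying the cap to the board.

>>> {"name": "drive_tool", "arguments": {
  "steps": [
    {"rx": 0,"ry": 0,"rz": 8.5,"dx": 0.03,"dy": -0.01,"dz": 0,"claw": -0.2},
    {"rx": 0,"ry": 0,"rz": 17,"dx": 0.07,"dy": -0.022,"dz": 0,"claw": -0.2},
    {"rx": 0,"ry": 0,"rz": 25.5,"dx": 0.11,"dy": -0.034,"dz": 0,"claw": -0.2},
    {"rx": 0,"ry": 0,"rz": 34,"dx": 0.15,"dy": -0.046,"dz": 0,"claw": -0.2},
    {"rx": 0,"ry": 0,"rz": 42.5,"dx": 0.19,"dy": -0.058,"dz": 0,"claw": -0.2}
  ]
}}

```text
time_s: 22.8
eef_pos: [0.5439, 0.0465, 0.296]
ee_rot: [[-0.762, -0.648, 0.001], [-0.648, 0.762, 0.0], [-0.001, -0.001, -1.0]]
ft_force: [0.6, 0.5, -2.5]
opening: 0.0507
```

```bash
python3 -c "
from h import *
to(.582,-.165,.27)"
```

```text
t 22.8 d [ 0.1079 -0.1858  0.0261] yaw -139.6 q [ 0.04 -0.18  1.62 -0.    1.69 -2.24] F [ 0.6  0.5 -2.5] op 0.0507 p [0.5439 0.0465 0.296 ] tilt [0.0009 0.    ]
```

>>> {"name": "drive_tool", "arguments": {
  "steps": [
    {"rx": 0,"ry": 0,"rz": 8.5,"dx": 0.024,"dy": -0.04,"dz": 0,"claw": -0.2},
    {"rx": 0,"ry": 0,"rz": 17,"dx": 0.046,"dy": -0.08,"dz": 0,"claw": -0.2},
    {"rx": 0,"ry": 0,"rz": 25.5,"dx": 0.07,"dy": -0.12,"dz": 0.02,"claw": -0.2},
    {"rx": 0,"ry": 0,"rz": 34,"dx": 0.092,"dy": -0.158,"dz": 0.05,"claw": -0.2},
    {"rx": 0,"ry": 0,"rz": 42.5,"dx": 0.107,"dy": -0.184,"dz": 0.085,"claw": -0.2}
  ]
}}

```text
time_s: 23.3
eef_pos: [0.5828, -0.1639, 0.2113]
ee_rot: [[-0.999, 0.039, 0.003], [0.039, 0.999, -0.001], [-0.003, -0.001, -1.0]]
ft_force: [1.4, 0.8, -2.2]
opening: 0.0505
```

```bash
python3 -c "
from h import *
to(.582,-.165,.13)"
```

```text
t 23.3 d [ 0.001  -0.0011  0.0813] yaw 177.8 q [-0.32 -0.03  1.63 -0.    1.54 -1.85] F [ 1.4  0.8 -2.2] op 0.0505 p [ 0.5828 -0.1639  0.2113] tilt [ 0.0031 -0.0012]
```

Rotation left: 177.8 → 148.4, so 29.4° more. Descending at the same time.

>>> {"name": "drive_tool", "arguments": {
  "steps": [
    {"rx": 0,"ry": 0,"rz": 8.5,"dx": 0.001,"dy": -0.001,"dz": 0.02,"claw": -0.2},
    {"rx": 0,"ry": 0,"rz": 17,"dx": 0.001,"dy": -0.001,"dz": 0.045,"claw": -0.2},
    {"rx": 0,"ry": 0,"rz": 25.5,"dx": 0.001,"dy": -0.001,"dz": 0.07,"claw": -0.2},
    {"rx": 0,"ry": 0,"rz": 29.4,"dx": 0.001,"dy": -0.001,"dz": 0.09,"claw": -0.2},
    {"rx": 0,"ry": 0,"rz": 29.4,"dx": 0.001,"dy": -0.001,"dz": 0.1,"claw": -0.2}
  ]
}}

```text
time_s: 23.8
eef_pos: [0.5807, -0.1621, 0.1088]
ee_rot: [[-0.855, 0.519, -0.002], [0.519, 0.855, 0.001], [0.002, -0.0, -1.0]]
ft_force: [0.2, 1.2, -2.0]
opening: 0.0505
```

```bash
python3 -c "
from h import *
to(.582,-.165,.071)
cv2.imwrite('pics/s10.png',grab_frame('scene')[180:340,160:340,::-1].repeat(3,0).repeat(3,1))
cv2.imwrite('pics/t10.png',grab_frame('top')[150:280,240:400,::-1].repeat(4,0).repeat(4,1))"
```

```text
t 23.8 d [-0.0026 -0.0018  0.0378] yaw 148.7 q [-0.31  0.02  1.74  0.    1.38 -1.34] F [ 0.2  1.2 -2. ] op 0.0505 p [ 0.5807 -0.1621  0.1088] tilt [-0.0017  0.0006]
```

View pics/s10.png

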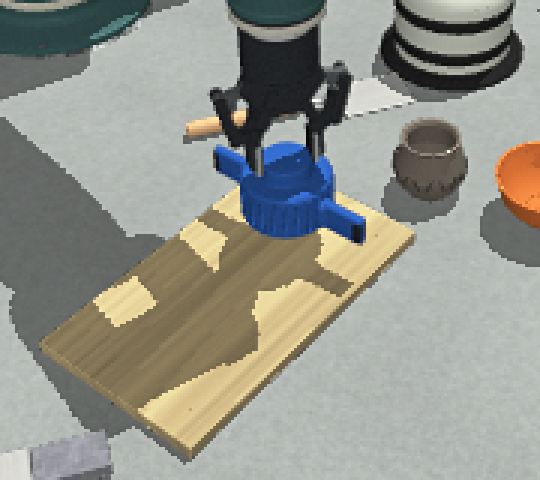

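View pics/t10.png

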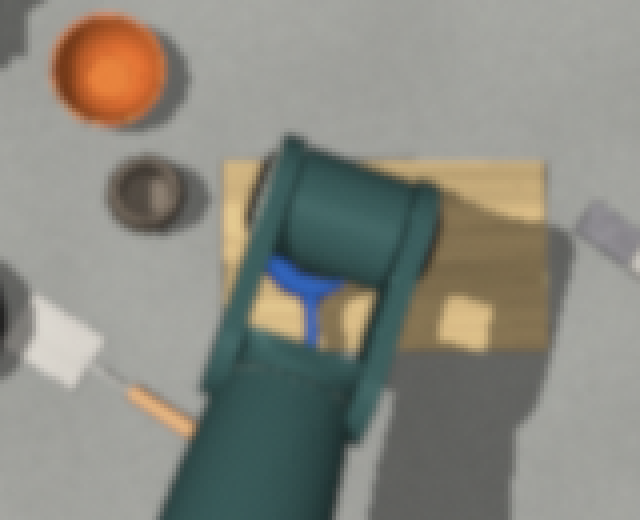

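The cap is upright over the board with its wings across it. Lowering gently.

>>> {"name": "drive_tool", "arguments": {
  "steps": [
    {"rx": 0,"ry": 0,"rz": 0,"dx": -0.001,"dy": -0.001,"dz": 0.01,"claw": -0.2},
    {"rx": 0,"ry": 0,"rz": 0,"dx": -0.002,"dy": -0.001,"dz": 0.02,"claw": -0.2},
    {"rx": 0,"ry": 0,"rz": 0,"dx": -0.002,"dy": -0.001,"dz": 0.027,"claw": -0.2},
    {"rx": 0,"ry": 0,"rz": 0,"dx": -0.002,"dy": -0.001,"dz": 0.032,"claw": -0.2},
    {"rx": 0,"ry": 0,"rz": 0,"dx": -0.002,"dy": -0.001,"dz": 0.035,"claw": -0.2}
  ]
}}

```text
time_s: 24.4
eef_pos: [0.5823, -0.1641, 0.0748]
ee_rot: [[-0.854, 0.52, -0.0], [0.52, 0.854, 0.0], [0.0, -0.0, -1.0]]
ft_force: [1.2, -0.5, -3.2]
opening: 0.0504
```

>>> {"name": "drive_tool", "arguments": {
  "steps": [
    {"rx": 0,"ry": 0,"rz": 0,"dx": 0,"dy": 0,"dz": 0.001,"claw": -0.2},
    {"rx": 0,"ry": 0,"rz": 0,"dx": 0,"dy": 0,"dz": 0.002,"claw": -0.2}
  ]
}}

```text
time_s: 24.6
eef_pos: [0.5825, -0.1642, 0.0735]
ee_rot: [[-0.854, 0.52, 0.0], [0.52, 0.854, -0.0], [-0.0, 0.0, -1.0]]
ft_force: [-0.2, 0.5, -2.7]
opening: 0.0509
```

>>> {"name": "drive_tool", "arguments": {
  "steps": [
    {"rx": 0,"ry": 0,"rz": 0,"dx": 0,"dy": 0,"dz": 0.001,"claw": -0.2},
    {"rx": 0,"ry": 0,"rz": 0,"dx": 0,"dy": 0,"dz": 0.002,"claw": -0.2},
    {"rx": 0,"ry": 0,"rz": 0,"dx": 0,"dy": 0,"dz": 0.002,"claw": -0.2}
  ]
}}

```text
time_s: 24.9
eef_pos: [0.5824, -0.1641, 0.0713]
ee_rot: [[-0.854, 0.52, -0.0], [0.52, 0.854, 0.0], [0.0, 0.0, -1.0]]
ft_force: [0.6, 0.1, -2.7]
opening: 0.0506
```

>>> {"name": "drive_tool", "arguments": {
  "steps": [
    {"rx": 0,"ry": 0,"rz": 0,"dx": 0,"dy": 0,"dz": 0.001,"claw": -0.2},
    {"rx": 0,"ry": 0,"rz": 0,"dx": 0,"dy": 0,"dz": 0.001,"claw": -0.2}
  ]
}}

```text
time_s: 25.1
eef_pos: [0.5826, -0.1642, 0.0707]
ee_rot: [[-0.854, 0.52, 0.001], [0.52, 0.854, -0.0], [-0.001, 0.0, -1.0]]
ft_force: [-0.1, 0.9, -0.0]
opening: 0.0506
```

>>> {"name": "drive_tool", "arguments": {
  "steps": [
    {"rx": 0,"ry": 0,"rz": 0,"dx": 0,"dy": 0,"dz": 0.0005,"claw": -0.2},
    {"rx": 0,"ry": 0,"rz": 0,"dx": 0,"dy": 0,"dz": 0.0005,"claw": 0.4},
    {"rx": 0,"ry": 0,"rz": 0,"dx": 0,"dy": 0,"dz": 0.0005,"claw": 1},
    {"rx": 0,"ry": 0,"rz": 0,"dx": 0,"dy": 0,"dz": 0.0005,"claw": 1},
    {"rx": 0,"ry": 0,"rz": 0,"dx": 0,"dy": 0,"dz": -0.02,"claw": 1}
  ]
}}

```text
time_s: 25.6
eef_pos: [0.5812, -0.1638, 0.0879]
ee_rot: [[-0.854, 0.52, -0.004], [0.52, 0.854, 0.001], [0.004, -0.001, -1.0]]
ft_force: [-0.4, 0.5, -0.4]
opening: 0.0857
```

>>> {"name": "drive_tool", "arguments": {
  "steps": [
    {"rx": 0,"ry": 0,"rz": 0,"dx": 0,"dy": 0,"dz": -0.04,"claw": 1},
    {"rx": 0,"ry": 0,"rz": 0,"dx": 0,"dy": 0,"dz": -0.08,"claw": 1},
    {"rx": 0,"ry": 0,"rz": 0,"dx": 0,"dy": 0,"dz": -0.12,"claw": 1},
    {"rx": 0,"ry": 0,"rz": 0,"dx": 0,"dy": 0,"dz": -0.16,"claw": 1}
  ]
}}

```text
time_s: 26.0
eef_pos: [0.5822, -0.1641, 0.252]
ee_rot: [[-0.854, 0.52, 0.0], [0.52, 0.854, -0.0], [-0.0, 0.0, -1.0]]
ft_force: [0.5, 0.2, -0.9]
opening: 0.0849
```

```bash
python3 -c "
from h import *
to(.5095,.2437,.26)
im=grab_frame('scene')
cv2.imwrite('pics/s11.png',im[180:340,160:340,::-1].repeat(3,0).repeat(3,1))
cv2.imwrite('pics/s11b.png',cv2.resize(im[140:200,280:350,::-1],None,fx=8,fy=8,interpolation=cv2.INTER_CUBIC))
im=grab_frame('top')
cv2.imwrite('pics/t11.png',cv2.resize(im[190:260,180:260,::-1],None,fx=8,fy=8,interpolation=cv2.INTER_CUBIC))
for c in('scene','top'): print(c,[(np.round(ray(c,d['uv'],.189)[:2],4),np.round(d['uv'],1),round(d['conf'],2)) for d in landmark_of('bung_rib',c)][:3])"
```

```text
t 26.0 d [ 0.2741  0.3105 -0.008 ] yaw 148.7 q [-0.32 -0.04  1.57  0.    1.61 -1.34] F [ 0.5  0.2 -0.9] op 0.0849 p [ 0.5822 -0.1641  0.252 ] tilt [ 0.0001 -0.    ]
scene [(array([0.51  , 0.2553]), array([314.4, 152.8]), 0.67)]
top [(array([0.518 , 0.2326]), array([213.8, 224.3]), 0.73), (array([0.447 , 0.0215]), array([269.3, 244.1]), 0.42)]
```

View pics/s11.png

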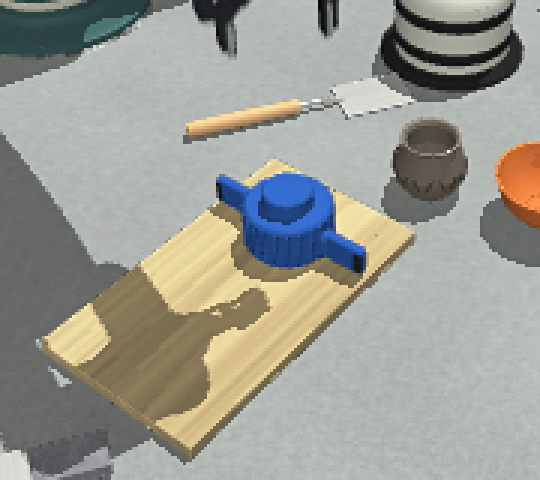

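View pics/s11b.png

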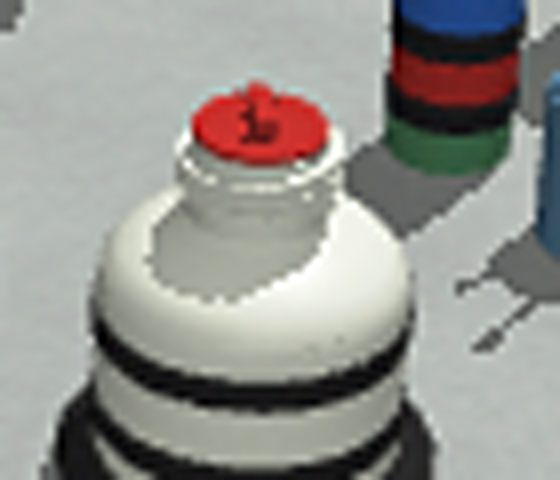

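View pics/t11.png

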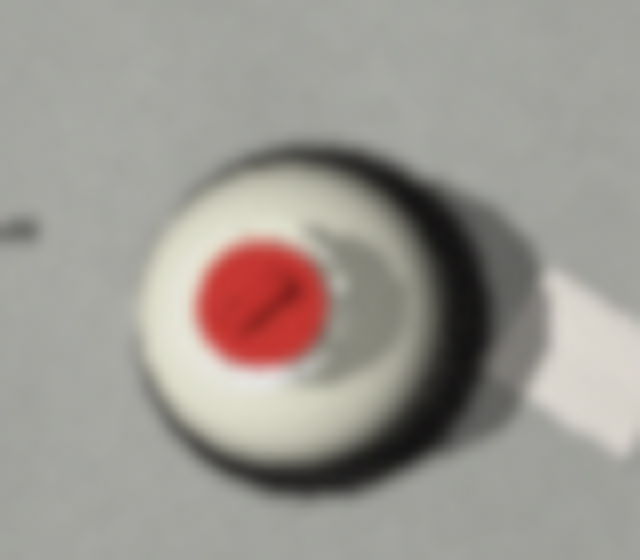

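The cap sits flat on the board, upright, at about (256,254) in the scene image, and the bung is seated. Its rib runs diagonally in the top crop, from about (240,336) to (301,287). I'm computing its yaw.

```bash
python3 -c "
from h import *
f=lambda x,y:((x+.5)/8-.5+180,(y+.5)/8-.5+190)
a=ray('top',f(239,337),.186);b=ray('top',f(302,285),.186);d=b-a
print('yaw',np.degrees(np.arctan2(d[1],d[0])),np.linalg.norm(d),'mid',(a+b)/2,'flange',ray('top',f(262,302),.183))
for th in (-75,-65,-57,-50,-40,-30):
  r=[]
  for s in(-.018,.018):
    for t in (-.006,.006):
      c,n=np.cos(np.radians(th)),np.sin(np.radians(th))
      r.append(np.round((proj('scene',(.5093+s*c-t*n-.0,.2437+s*n+t*c,.195))+[1.1,0]-[280,140])*8))
  print(th,[tuple(map(int,q)) for q in r])
"
```

```text
yaw -49.14462604733892 0.038303244708844726 mid [0.50251587 0.234185   0.186     ] flange [0.50682934 0.23883144 0.183     ]
-75 [(270, 80), (294, 85), (243, 115), (268, 120)]
-65 [(262, 80), (288, 83), (249, 117), (276, 120)]
-57 [(257, 81), (283, 82), (255, 118), (281, 119)]
-50 [(252, 81), (278, 81), (260, 119), (286, 119)]
-40 [(246, 83), (271, 80), (267, 120), (293, 117)]
-30 [(240, 85), (264, 80), (274, 120), (298, 115)]
```

>>> {"name": "drive_tool", "arguments": {
  "steps": [
    {"rx": 0,"ry": 0,"rz": 4.5,"dx": 0.03,"dy": 0.034,"dz": -0.005,"claw": 1},
    {"rx": 0,"ry": 0,"rz": 9,"dx": 0.06,"dy": 0.068,"dz": -0.008,"claw": 0.6},
    {"rx": 0,"ry": 0,"rz": 13.5,"dx": 0.09,"dy": 0.102,"dz": -0.008,"claw": 0.3},
    {"rx": 0,"ry": 0,"rz": 18,"dx": 0.12,"dy": 0.136,"dz": -0.008,"claw": 0.2},
    {"rx": 0,"ry": 0,"rz": 21.7,"dx": 0.15,"dy": 0.17,"dz": -0.008,"claw": 0.2}
  ]
}}

```text
time_s: 26.7
eef_pos: [0.5417, 0.0607, 0.2567]
ee_rot: [[-0.599, 0.801, -0.002], [0.801, 0.599, -0.0], [0.001, -0.002, -1.0]]
ft_force: [0.2, -0.1, 0.5]
opening: 0.0512
```

```bash
python3 -c "
from h import *
to(.5095,.2437,.25)"
```

```text
t 26.7 d [0.1659 0.0838 0.0067] yaw 126.8 q [ 0.06 -0.17  1.68  0.    1.63 -0.58] F [ 0.2 -0.1  0.5] op 0.0512 p [0.5417 0.0607 0.2567] tilt [-0.0019 -0.0001]
```

>>> {"name": "drive_tool", "arguments": {
  "steps": [
    {"rx": 0,"ry": 0,"rz": 0,"dx": 0.04,"dy": 0.02,"dz": 0,"claw": 0.2},
    {"rx": 0,"ry": 0,"rz": 0,"dx": 0.08,"dy": 0.04,"dz": 0,"claw": 0.2},
    {"rx": 0,"ry": 0,"rz": 0,"dx": 0.12,"dy": 0.06,"dz": 0,"claw": 0.2},
    {"rx": 0,"ry": 0,"rz": 0,"dx": 0.155,"dy": 0.077,"dz": 0,"claw": 0.2},
    {"rx": 0,"ry": 0,"rz": 0,"dx": 0.166,"dy": 0.083,"dz": 0,"claw": 0.2}
  ]
}}

```text
time_s: 27.2
eef_pos: [0.5079, 0.2444, 0.2565]
ee_rot: [[-0.603, 0.797, -0.002], [0.797, 0.603, -0.0], [0.001, -0.002, -1.0]]
ft_force: [0.4, 1.2, 0.5]
opening: 0.0511
```

```bash
python3 -c "
from h import *
to(.5095,.2437,.187)"
```

```text
t 27.2 d [-0.0016  0.001   0.0695] yaw 127.1 q [ 0.4  -0.13  1.65  0.    1.63 -0.24] F [0.4 1.2 0.5] op 0.0511 p [0.5079 0.2444 0.2565] tilt [-0.0024 -0.0004]
```

>>> {"name": "drive_tool", "arguments": {
  "steps": [
    {"rx": 0,"ry": 0,"rz": 0,"dx": 0,"dy": 0,"dz": 0.02,"claw": 0.2},
    {"rx": 0,"ry": 0,"rz": 0,"dx": 0,"dy": 0,"dz": 0.04,"claw": 0.2},
    {"rx": 0,"ry": 0,"rz": 0,"dx": 0,"dy": 0,"dz": 0.056,"claw": 0.2},
    {"rx": 0,"ry": 0,"rz": 0,"dx": 0,"dy": 0,"dz": 0.065,"claw": 0.2},
    {"rx": 0,"ry": 0,"rz": 0,"dx": 0,"dy": 0,"dz": 0.0695,"claw": 0.2}
  ]
}}

```text
time_s: 27.7
eef_pos: [0.509, 0.2412, 0.1876]
ee_rot: [[-0.601, 0.799, -0.001], [0.799, 0.601, -0.001], [0.0, -0.001, -1.0]]
ft_force: [0.6, -0.8, 0.1]
opening: 0.0511
```

```bash
python3 -c "
from h import *
to(.5095,.2437,.187)
cv2.imwrite('pics/s12.png',cv2.resize(grab_frame('scene')[110:180,270:350,::-1],None,fx=8,fy=8,interpolation=cv2.INTER_NEAREST))"
```

```text
t 27.7 d [0.0017 0.0019 0.0006] yaw 126.9 q [ 0.4  -0.11  1.74 -0.    1.51 -0.25] F [ 0.6 -0.8  0.1] op 0.0511 p [0.509  0.2412 0.1876] tilt [-0.0013 -0.0006]
```

View pics/s12.png

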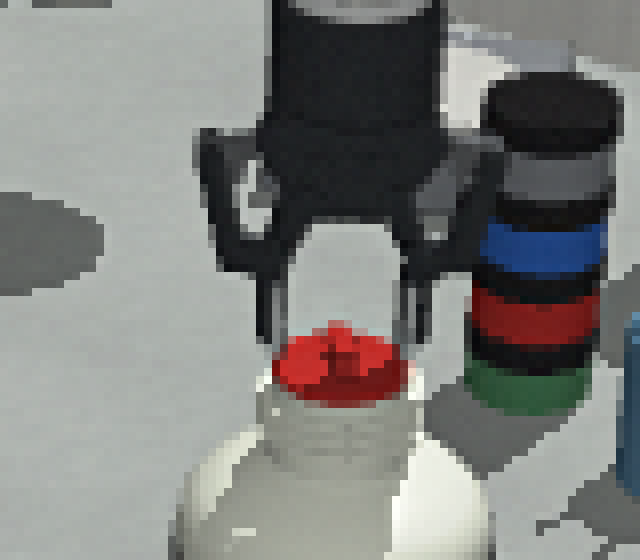

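The rib is end-on at col ~342, midway between the fingers (~280/405). Closing.

>>> {"name": "drive_tool", "arguments": {
  "steps": [
    {"rx": 0,"ry": 0,"rz": 0,"dx": 0.0015,"dy": 0.001,"dz": 0,"claw": -0.2},
    {"rx": 0,"ry": 0,"rz": 0,"dx": 0.0015,"dy": 0.001,"dz": 0,"claw": -0.6},
    {"rx": 0,"ry": 0,"rz": 0,"dx": 0.0015,"dy": 0.001,"dz": 0,"claw": -1},
    {"rx": 0,"ry": 0,"rz": 0,"dx": 0.0015,"dy": 0.001,"dz": 0,"claw": -1},
    {"rx": 0,"ry": 0,"rz": 0,"dx": 0.0015,"dy": 0.001,"dz": 0,"claw": -1}
  ],
  "newtons": 30
}}

```text
time_s: 28.25
eef_pos: [0.5093, 0.2435, 0.1897]
ee_rot: [[-0.601, 0.799, 0.001], [0.799, 0.601, 0.001], [-0.0, 0.001, -1.0]]
ft_force: [-1.2, -0.1, 5.6]
opening: 0.0105
```

```bash
python3 -c "
from h import *
to(.5095,.2437,.187)
cv2.imwrite('pics/s13.png',cv2.resize(grab_frame('scene')[110:180,270:350,::-1],None,fx=8,fy=8,interpolation=cv2.INTER_NEAREST))"
```

```text
t 28.25 d [0.     0.0002 0.0027] yaw 127.0 q [ 0.4  -0.11  1.74  0.    1.51 -0.24] F [-1.2 -0.1  5.6] op 0.0105 p [0.5093 0.2435 0.1897] tilt [0.0012 0.0006]
```

View pics/s13.png

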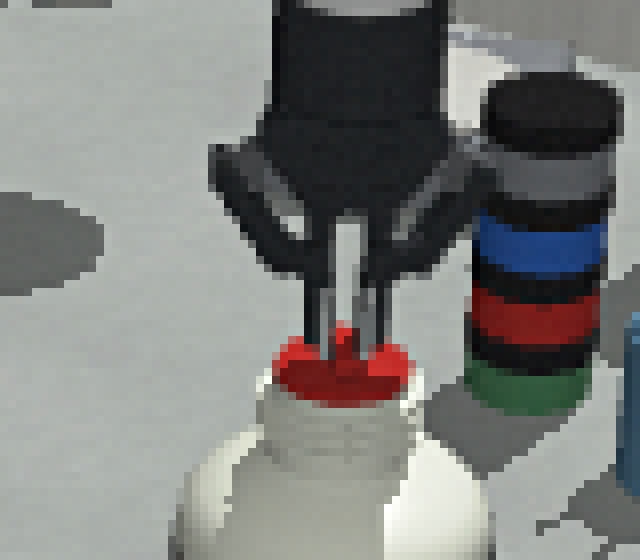

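>>> {"name": "drive_tool", "arguments": {
  "steps": [
    {"rx": 0,"ry": 0,"rz": 0,"dx": 0,"dy": 0,"dz": -0.003,"claw": -1},
    {"rx": 0,"ry": 0,"rz": 0,"dx": 0,"dy": 0,"dz": -0.01,"claw": -1},
    {"rx": 0,"ry": 0,"rz": 0,"dx": 0,"dy": 0,"dz": -0.025,"claw": -1},
    {"rx": 0,"ry": 0,"rz": 0,"dx": 0,"dy": 0,"dz": -0.045,"claw": -1},
    {"rx": 0,"ry": 0,"rz": 0,"dx": 0,"dy": 0,"dz": -0.065,"claw": -1}
  ],
  "newtons": 40
}}

```text
time_s: 28.8
eef_pos: [0.509, 0.2434, 0.2556]
ee_rot: [[-0.601, 0.799, 0.0], [0.799, 0.601, 0.0], [-0.0, 0.0, -1.0]]
ft_force: [-0.7, 0.1, -0.9]
opening: 0.0101
```

```bash
python3 -c "
from h import *
to(.582,-.325,.25)
cv2.imwrite('pics/s14.png',cv2.resize(grab_frame('scene')[80:180,270:370,::-1],None,fx=6,fy=6,interpolation=cv2.INTER_NEAREST))"
```

```text
t 28.8 d [-0.498  -0.2835  0.0056] yaw 127.0 q [ 0.4  -0.13  1.65  0.    1.62 -0.24] F [-0.7  0.1 -0.9] op 0.0101 p [0.509  0.2434 0.2556] tilt [0.0004 0.0002]
```

View pics/s14.png

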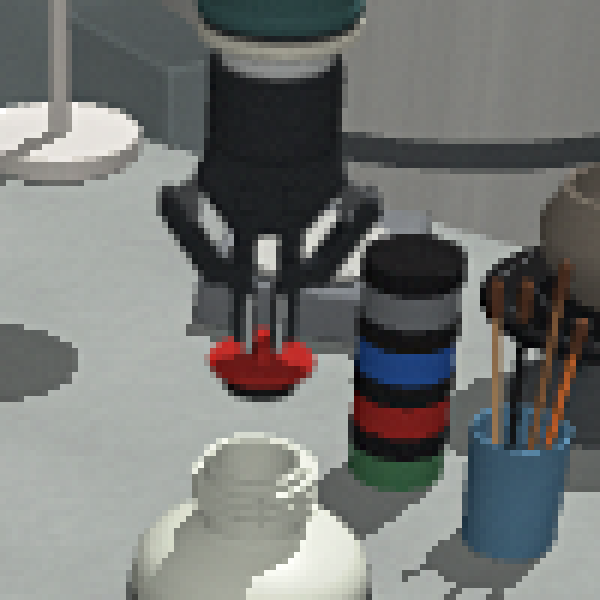

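The bung is out and held level, and the jar mouth is empty. Carrying it to the board.

>>> {"name": "drive_tool", "arguments": {
  "steps": [
    {"rx": 0,"ry": 0,"rz": 0,"dx": -0.025,"dy": -0.014,"dz": 0,"claw": -1},
    {"rx": 0,"ry": 0,"rz": 0,"dx": -0.06,"dy": -0.034,"dz": 0,"claw": -1},
    {"rx": 0,"ry": 0,"rz": 0,"dx": -0.1,"dy": -0.057,"dz": 0,"claw": -1},
    {"rx": 0,"ry": 0,"rz": 0,"dx": -0.14,"dy": -0.08,"dz": 0,"claw": -1},
    {"rx": 0,"ry": 0,"rz": 0,"dx": -0.18,"dy": -0.102,"dz": 0,"claw": -1}
  ]
}}

```text
time_s: 29.35
eef_pos: [0.5357, 0.0365, 0.2547]
ee_rot: [[-0.602, 0.799, 0.001], [0.799, 0.602, -0.0], [-0.001, 0.001, -1.0]]
ft_force: [0.4, 0.5, -1.7]
opening: 0.0105
```

>>> {"name": "drive_tool", "arguments": {
  "steps": [
    {"rx": 0,"ry": 0,"rz": 0,"dx": -0.04,"dy": -0.023,"dz": 0,"claw": -1},
    {"rx": 0,"ry": 0,"rz": 0,"dx": -0.08,"dy": -0.046,"dz": 0,"claw": -1},
    {"rx": 0,"ry": 0,"rz": 0,"dx": -0.12,"dy": -0.068,"dz": 0,"claw": -1},
    {"rx": 0,"ry": 0,"rz": 0,"dx": -0.16,"dy": -0.091,"dz": 0,"claw": -1},
    {"rx": 0,"ry": 0,"rz": 0,"dx": -0.2,"dy": -0.114,"dz": 0,"claw": -1}
  ]
}}

```text
time_s: 29.85
eef_pos: [0.5649, -0.1921, 0.2547]
ee_rot: [[-0.601, 0.799, 0.001], [0.799, 0.601, -0.0], [-0.001, 0.001, -1.0]]
ft_force: [1.5, 0.5, 0.1]
opening: 0.0105
```

```bash
python3 -c "
from h import *
to(.582,-.325,.2)"
```

```text
t 29.85 d [-0.1164 -0.0663  0.0547] yaw 127.0 q [-0.37 -0.06  1.58  0.    1.62 -1.02] F [1.5 0.5 0.1] op 0.0105 p [ 0.5649 -0.1921  0.2547] tilt [ 0.0008 -0.0002]
```

>>> {"name": "drive_tool", "arguments": {
  "steps": [
    {"rx": 0,"ry": 0,"rz": 0,"dx": -0.04,"dy": -0.023,"dz": 0,"claw": -1},
    {"rx": 0,"ry": 0,"rz": 0,"dx": -0.08,"dy": -0.045,"dz": 0.005,"claw": -1},
    {"rx": 0,"ry": 0,"rz": 0,"dx": -0.105,"dy": -0.06,"dz": 0.03,"claw": -1},
    {"rx": 0,"ry": 0,"rz": 0,"dx": -0.115,"dy": -0.066,"dz": 0.065,"claw": -1},
    {"rx": 0,"ry": 0,"rz": 0,"dx": -0.115,"dy": -0.066,"dz": 0.1,"claw": -1}
  ]
}}

```text
time_s: 30.35
eef_pos: [0.5814, -0.3237, 0.1531]
ee_rot: [[-0.6, 0.8, 0.001], [0.8, 0.6, -0.001], [-0.001, 0.0, -1.0]]
ft_force: [-0.1, 0.8, -0.9]
opening: 0.01
```

>>> {"name": "drive_tool", "arguments": {
  "steps": [
    {"rx": 0,"ry": 0,"rz": 0,"dx": 0,"dy": 0,"dz": 0.03,"claw": -1},
    {"rx": 0,"ry": 0,"rz": 0,"dx": 0,"dy": 0,"dz": 0.055,"claw": -1},
    {"rx": 0,"ry": 0,"rz": 0,"dx": 0,"dy": 0,"dz": 0.075,"claw": -1},
    {"rx": 0,"ry": 0,"rz": 0,"dx": 0,"dy": 0,"dz": 0.085,"claw": -1},
    {"rx": 0,"ry": 0,"rz": 0,"dx": 0,"dy": 0,"dz": 0.09,"claw": -1}
  ]
}}

```text
time_s: 30.85
eef_pos: [0.5814, -0.3217, 0.0635]
ee_rot: [[-0.601, 0.799, -0.0], [0.799, 0.601, 0.0], [0.0, -0.0, -1.0]]
ft_force: [-0.3, -0.3, -0.4]
opening: 0.01
```

```bash
python3 -c "
from h import *
to(.582,-.325,.041)
cv2.imwrite('pics/s15.png',grab_frame('scene')[180:340,160:340,::-1].repeat(3,0).repeat(3,1))"
```

```text
t 30.85 d [-0.003  -0.0015  0.0225] yaw 127.0 q [-0.54  0.19  1.64 -0.    1.31 -1.19] F [-0.3 -0.3 -0.4] op 0.01 p [ 0.5814 -0.3217  0.0635] tilt [-0.0005  0.0003]
```

View pics/s15.png

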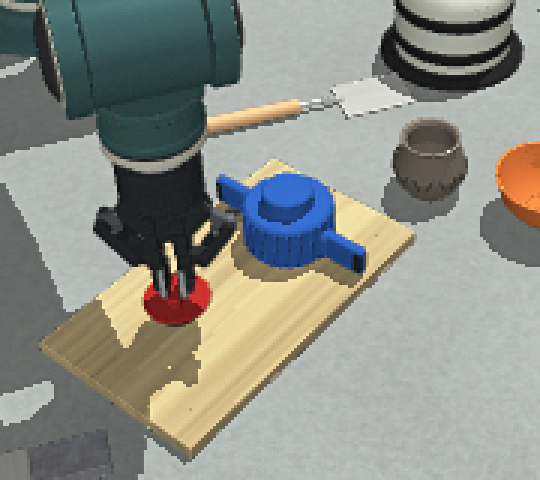

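The bung is over the board with room all round. Lowering slowly, with contact expected near TCP z = 0.041.

>>> {"name": "drive_tool", "arguments": {
  "steps": [
    {"rx": 0,"ry": 0,"rz": 0,"dx": 0,"dy": 0,"dz": 0.006,"claw": -1},
    {"rx": 0,"ry": 0,"rz": 0,"dx": 0,"dy": 0,"dz": 0.012,"claw": -1},
    {"rx": 0,"ry": 0,"rz": 0,"dx": 0,"dy": 0,"dz": 0.017,"claw": -1},
    {"rx": 0,"ry": 0,"rz": 0,"dx": 0,"dy": 0,"dz": 0.02,"claw": -1},
    {"rx": 0,"ry": 0,"rz": 0,"dx": 0,"dy": 0,"dz": 0.02,"claw": -1}
  ]
}}

```text
time_s: 31.4
eef_pos: [0.5813, -0.3216, 0.0433]
ee_rot: [[-0.601, 0.799, -0.001], [0.799, 0.601, 0.0], [0.001, -0.0, -1.0]]
ft_force: [0.3, -0.7, -1.4]
opening: 0.0103
```

>>> {"name": "drive_tool", "arguments": {
  "steps": [
    {"rx": 0,"ry": 0,"rz": 0,"dx": 0,"dy": 0,"dz": 0.001,"claw": -1},
    {"rx": 0,"ry": 0,"rz": 0,"dx": 0,"dy": 0,"dz": 0.001,"claw": -1}
  ]
}}

```text
time_s: 31.6
eef_pos: [0.5815, -0.3217, 0.043]
ee_rot: [[-0.601, 0.799, 0.0], [0.799, 0.601, -0.0], [-0.0, 0.0, -1.0]]
ft_force: [0.3, 0.7, -0.9]
opening: 0.0103
```

>>> {"name": "drive_tool", "arguments": {
  "steps": [
    {"rx": 0,"ry": 0,"rz": 0,"dx": 0,"dy": 0,"dz": 0.001,"claw": -1},
    {"rx": 0,"ry": 0,"rz": 0,"dx": 0,"dy": 0,"dz": 0.001,"claw": -1}
  ]
}}

```text
time_s: 31.8
eef_pos: [0.5814, -0.3217, 0.0418]
ee_rot: [[-0.601, 0.799, 0.0], [0.799, 0.601, -0.0], [-0.0, -0.0, -1.0]]
ft_force: [0.8, -0.4, -0.3]
opening: 0.0106
```

>>> {"name": "drive_tool", "arguments": {
  "steps": [
    {"rx": 0,"ry": 0,"rz": 0,"dx": 0,"dy": 0,"dz": 0.0007,"claw": -1},
    {"rx": 0,"ry": 0,"rz": 0,"dx": 0,"dy": 0,"dz": 0.0007,"claw": -1}
  ]
}}

```text
time_s: 32.0
eef_pos: [0.5814, -0.3216, 0.041]
ee_rot: [[-0.601, 0.799, -0.0], [0.799, 0.601, 0.0], [0.0, -0.0, -1.0]]
ft_force: [0.3, -0.3, -0.3]
opening: 0.0104
```

>>> {"name": "drive_tool", "arguments": {
  "steps": [
    {"rx": 0,"ry": 0,"rz": 0,"dx": 0,"dy": 0,"dz": 0.0007,"claw": -1},
    {"rx": 0,"ry": 0,"rz": 0,"dx": 0,"dy": 0,"dz": 0.0007,"claw": -1}
  ]
}}

```text
time_s: 32.2
eef_pos: [0.5815, -0.3217, 0.0408]
ee_rot: [[-0.601, 0.799, 0.0], [0.799, 0.601, -0.0], [-0.0, 0.0, -1.0]]
ft_force: [-2.0, 1.6, 3.1]
opening: 0.0101
```

Contact is at 0.0408 with +3 N. Releasing.

>>> {"name": "drive_tool", "arguments": {
  "steps": [
    {"rx": 0,"ry": 0,"rz": 0,"dx": 0,"dy": 0,"dz": 0,"claw": -0.5},
    {"rx": 0,"ry": 0,"rz": 0,"dx": 0,"dy": 0,"dz": 0,"claw": 0},
    {"rx": 0,"ry": 0,"rz": 0,"dx": 0,"dy": 0,"dz": 0,"claw": 0.2},
    {"rx": 0,"ry": 0,"rz": 0,"dx": 0,"dy": 0,"dz": -0.01,"claw": 0.2},
    {"rx": 0,"ry": 0,"rz": 0,"dx": 0,"dy": 0,"dz": -0.04,"claw": 0.2}
  ]
}}

```text
time_s: 32.7
eef_pos: [0.5803, -0.321, 0.0785]
ee_rot: [[-0.601, 0.799, -0.004], [0.799, 0.601, 0.002], [0.004, -0.002, -1.0]]
ft_force: [-0.6, -1.0, 0.0]
opening: 0.0512
```

>>> {"name": "drive_tool", "arguments": {
  "steps": [
    {"rx": 0,"ry": 0,"rz": 0,"dx": 0,"dy": 0,"dz": -0.04,"claw": 0.2},
    {"rx": 0,"ry": 0,"rz": 0,"dx": -0.02,"dy": -0.03,"dz": -0.08,"claw": 0.2},
    {"rx": 0,"ry": 0,"rz": 0,"dx": -0.04,"dy": -0.06,"dz": -0.12,"claw": 0.2},
    {"rx": 0,"ry": 0,"rz": 0,"dx": -0.06,"dy": -0.09,"dz": -0.16,"claw": 0.2},
    {"rx": 0,"ry": 0,"rz": 0,"dx": -0.06,"dy": -0.12,"dz": -0.19,"claw": 0.2}
  ]
}}

```text
time_s: 33.2
eef_pos: [0.523, -0.4414, 0.2702]
ee_rot: [[-0.602, 0.799, 0.001], [0.799, 0.602, -0.0], [-0.001, 0.0, -1.0]]
ft_force: [0.8, -0.8, -0.5]
opening: 0.0512
```

```bash
python3 -c "
from h import *
to(.582,-.325,.041)
im=grab_frame('scene');cv2.imwrite('pics/s16.png',im[100:350,60:400,::-1].repeat(2,0).repeat(2,1))
t=grab_frame('top');cv2.imwrite('pics/t16.png',t[150:280,240:420,::-1].repeat(4,0).repeat(4,1))
for n in('wing_cap','bung'): print(n,[np.round(ray('scene',d['uv'],.015),3) for d in landmark_of(n,'scene')][:2],[np.round(ray('top',d['uv'],.015),3) for d in landmark_of(n,'top')][:2])"
```

```text
t 33.2 d [0.0577 0.1171 0.2292] yaw 127.0 q [-0.74  0.13  1.37  0.    1.65 -1.38] F [ 0.8 -0.8 -0.5] op 0.0512 p [ 0.523  -0.4414  0.2702] tilt [ 0.0005 -0.0004]
wing_cap [array([ 0.591, -0.158,  0.015]), array([0.355, 0.489, 0.015])] [array([ 0.586, -0.155,  0.015])]
bung [array([ 0.58 , -0.313,  0.015])] [array([ 0.572, -0.334,  0.015])]
```

View pics/s16.png

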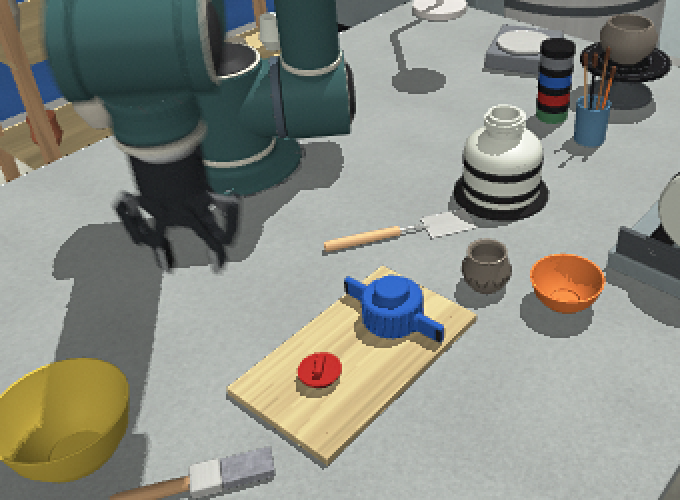

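View pics/t16.png

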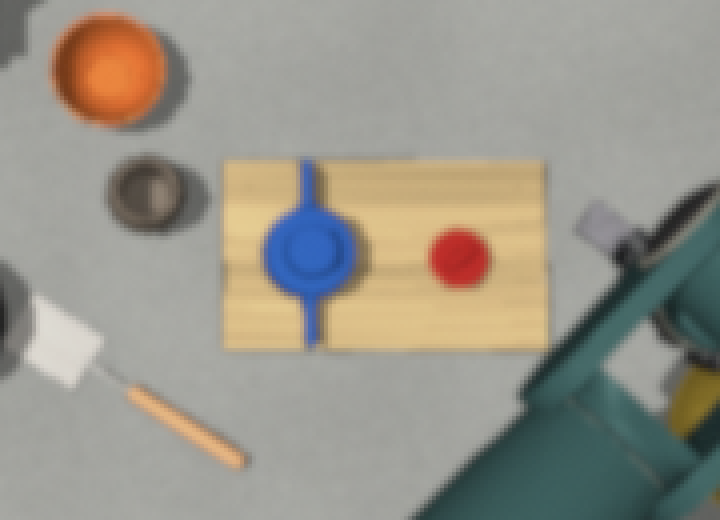

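The cap and bung lie upright and flat on the board, well inside its edges. The jar mouth is empty and the bystanders look unmoved. I'll let the arm settle and hand in.

>>> {"name": "drive_tool", "arguments": {
  "steps": [
    {"rx": 0,"ry": 0,"rz": 0,"dx": 0,"dy": 0,"dz": 0,"claw": 0.2},
    {"rx": 0,"ry": 0,"rz": 0,"dx": 0,"dy": 0,"dz": 0,"claw": 0.2}
  ]
}}

```text
time_s: 33.7
eef_pos: [0.5236, -0.4395, 0.2671]
ee_rot: [[-0.602, 0.798, -0.001], [0.798, 0.602, 0.001], [0.001, -0.0, -1.0]]
ft_force: [0.1, -0.4, -0.5]
opening: 0.0514
```

```bash
python3 -c "
from h import *
print(sense()['time_s'],np.abs(sense()['dq']).max()); print(sign_off())"
```

```text
33.7 0.0032130157640926395
the job is handed in; nothing more can be done
None
```

The job is done and handed in at about 33.7 s of the 72 s allowed; sign-off reports no verdict.

- **Cap:** I gripped it by the crown and unscrewed it anticlockwise about 846° in three strokes. The thread had let go: the wrist then read only the cap's weight. I laid it right way up on the board at about (0.582, -0.164), wings across the board.
- **Bung:** I pulled it out by its rib and stood it rib up at about (0.581, -0.322).

**Last checks:** Both pictures show the cap and bung flat and well inside the board's edges. The jar mouth is empty, the bystanders in view look unmoved, and the arm is clear and still. The highest wrist force I read was about 14 N, at row ends only.

**What disagreed:**
- The top camera put the jar about 5 mm off where the grip found it.
- The first closing on the crown was about 3 mm off centre, so I shifted the tool while turning.
- In the last pictures the networks put the cap and bung within about 16 mm of where I released them. For the bung the two cameras differed by about 20 mm; either position is still well inside the board.

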